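# Stand the oil samples on their drip saucers

### The job

Three capped oil sample bottles, small, medium and large, stand about the desk, the medium one packed in the dark grey crate among cardboard cartons. Stand each bottle upright in the steel drip saucer of its own size: the small bottle in the small saucer, the medium in the medium, the large in the large. Leave the cartons in their places in the crate, and do not drop or topple a bottle.

Things in the scene. Friction and masses are not known exactly. Their poses are not given: they have to be found in the camera images.
- small_bottle_mid (a point): small oil sample bottle: round, pale yellow, blank paper band, body 34 mm across, shoulder sloping in to a white ribbed cap 22 mm across and 26 mm tall, fixed on, for gripping; 82 mm tall in all, about 70 g. Point: on its axis half-way up, 41 mm over its foot; z up.
- medium_bottle_mid (a point): medium oil sample bottle: round, pale yellow, blank paper band, body 50 mm across, shoulder sloping in to a white ribbed cap 28 mm across and 26 mm tall, fixed on, for gripping; 100 mm tall in all, about 140 g. Point: on its axis half-way up, 50 mm over its foot; z up. Packed in a corner of the crate, 1 mm play; cap begins 74 mm over its foot, above the cartons.
- large_bottle_mid (a point): large oil sample bottle: round, pale yellow, blank paper band, body 64 mm across, shoulder sloping in to a white ribbed cap 36 mm across and 26 mm tall, fixed on, for gripping; 120 mm tall in all, about 260 g. Point: on its axis half-way up, 60 mm over its foot; z up.
- small_saucer: small drip saucer: round steel dish fixed to the desk, inside diameter 54 mm, floor 3 mm and rim 10 mm above the desk, wall 3 mm. Origin: centre of its underside, on the desk top; z up.
- medium_saucer: medium drip saucer: round steel dish fixed to the desk, inside diameter 70 mm, floor 3 mm and rim 10 mm above the desk, wall 3 mm. Origin: centre of its underside, on the desk top; z up.
- large_saucer: large drip saucer: round steel dish fixed to the desk, inside diameter 86 mm, floor 3 mm and rim 10 mm above the desk, wall 3 mm. Origin: centre of its underside, on the desk top; z up.
- crate: open dark grey plastic crate, 114 x 114 mm outside, 42 mm tall, walls and floor 5.5 mm, fixed to the desk; holds two by two items 51 mm apart, standing on its floor (5.5 mm up): the medium bottle and three cartons. Origin: centre of its underside; x, y along its sides. Mind the filling machine's boom, 0.37 m over the desk, its tip at about x 0.40, y 0.02.
- carton_1_mid (a point): plain cardboard carton, 50 x 50 x 52 mm, flat top with a strip of tape, 90 g, one of three alike packed in the crate. Stays there. The point is its centre; z up.
- carton_2_mid (a point): plain cardboard carton, 50 x 50 x 52 mm, flat top with a strip of tape, 90 g, one of three alike packed in the crate. Stays there. The point is its centre; z up.
- carton_3_mid (a point): plain cardboard carton, 50 x 50 x 52 mm, flat top with a strip of tape, 90 g, one of three alike packed in the crate. Stays there. The point is its centre; z up.

How it is judged:
At the end, for the whole second after the job is handed in: Each bottle stands at rest, let go and upright (within 0.12 rad), foot on the floor of the saucer of its own size (within 4 mm of height), its axis within 13 mm of the saucer's; each carton is within 15 mm of where it was and upright within 0.15 rad (horizontal distance between small_bottle_mid and small_saucer below 0.013 m and z of small_bottle_mid in the frame of small_saucer below 0.048 m and angle between each of small_bottle_mid, medium_bottle_mid, large_bottle_mid's own z axis and vertical below 0.12 rad and linear speed of each of small_bottle, medium_bottle, large_bottle below 0.02 m/s and contact force between the fingers and small_bottle below 0.1 N and horizontal distance between medium_bottle_mid and medium_saucer below 0.013 m and z of medium_bottle_mid in the frame of medium_saucer below 0.057 m and contact force between the fingers and medium_bottle below 0.1 N and horizontal distance between large_bottle_mid and large_saucer below 0.013 m and z of large_bottle_mid in the frame of large_saucer below 0.067 m and contact force between the fingers and large_bottle below 0.1 N and distance of each of carton_1_mid, carton_2_mid, carton_3_mid from where it was at the start of the episode below 0.015 m and angle between each of carton_1_mid, carton_2_mid, carton_3_mid's own z axis and vertical below 0.15 rad); the robot touches nothing.
It fails at once if a bottle is dropped or thrown (moves faster than 0.6 m/s out of the fingers) ((contact force between the fingers and small_bottle below 0.05 N and linear speed of small_bottle above 0.6 m/s) or (contact force between the fingers and medium_bottle below 0.05 N and linear speed of medium_bottle above 0.6 m/s) or (contact force between the fingers and large_bottle below 0.05 N and linear speed of large_bottle above 0.6 m/s)).
It fails at once if a bottle is toppled (leans more than 0.8 rad) (angle between any of small_bottle_mid, medium_bottle_mid, large_bottle_mid's own z axis and vertical above 0.8 rad).
It fails at once if a carton is taken out of its place (moves more than 40 mm) (distance of any of carton_1_mid, carton_2_mid, carton_3_mid from where it was at the start of the episode above 0.04 m).
It also fails if it takes over 83 s, if anything falls off the work surface, if the arm or the gripper's body presses on something with over 40 N, if the wrist force passes 120 N, or if a joint passes its speed limit or range.

### The arm

A 6-joint arm with a two-finger parallel gripper is mounted at the origin on a cart in front of the work surface, level with it; the furniture and walls round the work are solid. World frame = base frame: x ahead of the robot, y to its left, z up, the work surface at z = 0. Lengths are in m, angles in rad, forces in N, time in s.
With the tool pointing down it reaches from about 0.35 to 0.725 m from the base axis. Payload 4.3 kg.
Tool frame: the origin (TCP) lies midway between the tips of the shut fingers; the grasp point (between the pads) lies 19 mm behind it; z points along the fingers, x is the direction in which the jaws open and shut, and the axes are right-handed (so a half turn about z gives the same grasp; the last joint's range is limited). The gripper opens to 85 mm and grips with 20 to 120 N. Pads are 22 mm wide; open, the fingers measure 114 mm over their backs; the gripper's body (76 mm by 85 mm) begins 54 mm behind the grasp point. The pads swing forward as they close: fully open they stand 13 mm farther back than shut.
Start: joints at [1.039, 0.377, 0.081, 1.274, 0, 1.46], TCP at [0.235, 0.525, 0.231] pointing down, gripper open.
Joint ranges: [-2.72, 2.72], [-0.84, 1.66], [-1.02, 1.22], [-1.77, 2.12], [-1.37, 1.28], [-3.14, 3.14]. Speed limits (rad/s): [2.57, 2.57, 3.14, 3.14, 3.14, 3.14].

### API

Orientations are given as a unit quaternion [x, y, z, w].
In Python, from cell import bot gives the robot as it stands. The module is installed in compiled form; this text tells all that it offers.
- The arm moves only by the shell command python3 -m creep 'ROWS' [OPENING]. ROWS is JSON, a list of rows, each a list of 6 numbers: the shift along the tool's x, y, z in units of 30 mm (1.0 is 30 mm), then the turn, a rotation vector about the tool's x, y, z in degrees. A call has exactly 10 rows; each row is the pose to reach, as a shift and turn from the pose commanded when the call began, along the tool's axes at that moment; what a row does not reach only later rows make up. A row lasts 1/10 s, in which the tool goes at most 50 mm and 8.59 degrees, less where a joint would pass 70% of its speed; a pose out of reach is approached as far as the arm can. A call with a gripper value outside its range is refused whole. OPENING is the closure, from 0 (fully open) to 1 (shut), set as the call begins (- or left out, the last holds). The fingers move at their own pace and stop on an object; the grip force is fixed at half the most. Time passes only in rows, so rows that repeat a pose let the fingers close, or fill a call up. It gives the time, the measured TCP pose, the force and the opening at its end, in the units of the state.
- bot.observe(): the state, without advancing time (a new reading comes with each control period).
- bot.camera(name): name is "side" or "top" or "wrist"; returns a dict with "pixels" (384x512x3 uint8, red, green, blue), "fx", "fy", "cx", "cy" (pixels), "dist_coeffs" ([k1, k2, p1, p2, k3] as OpenCV has them; the pictures are not rectified), "rvec" (rotation vector, rad) and "tvec" (3), from world to camera coordinates, as OpenCV has them; the wrist camera has in their place "T_tool_cam" (4x4, takes a point from camera to tool coordinates, whose origin is the TCP and whose axes are the tool frame's). Camera axes: x right, y down, z forward; pixel columns grow to the right and rows downward; lengths in m; the calibration is good to about 2 mm. A picture is of the moment at which its call begins: read the wrist's pose just before it. There is no depth.
- bot.sign_off(): hands the job in, once; it reports no verdict.
The state is a dict: "clock": time; "qpos": joint angles; "qvel": joint speeds; "effort": joint torques, N m; "eef_pos": TCP position; "tool_rot": TCP orientation; "force": force on the tool from outside, world axes, zero at the start; "ft_torque": the same for the moment, N m; "grip_width": finger opening in m.
Only numpy, scipy, OpenCV 4.12 (cv2) and the standard library are available. Lean on these libraries where they do the work, as an engineer would, in place of code of your own. Each camera call takes 0.05 s, during which the arm holds its last target.

## Working session

There is one attempt and no reset: what is moved stays moved. The work goes in short steps, Python scripts to look and compute and a shell command to move; the robot and the scene stay as the last step left them, time stands still between calls to the robot, and variables do not carry over. Pictures are saved under pics/ and viewed, and the job is handed in when it is done.

```bash
mkdir -p pics; cat > h.py <<'E'
import numpy as np,cv2,json
from cell import bot
from scipy.spatial.transform import Rotation as R
def shot(n,tag):
    s=bot.observe(); c=bot.camera(n); p=c['pixels']
    cv2.imwrite(f'pics/{tag}.png',cv2.cvtColor(p,cv2.COLOR_RGB2BGR))
    d={k:np.array(c[k]).tolist() for k in c if k!='pixels'}
    d['eef']=list(map(float,s['eef_pos']));d['rot']=list(map(float,s['tool_rot']))
    json.dump(d,open(f'pics/{tag}.json','w')); return c
def ray(tag,uv):
    d=json.load(open(f'pics/{tag}.json'))
    K=np.array([[d['fx'],0,d['cx']],[0,d['fy'],d['cy']],[0,0,1]])
    x=cv2.undistortPoints(np.array([[uv]],float),K,np.array(d['dist_coeffs']))[0,0]
    v=np.array([x[0],x[1],1.])
    if 'rvec' in d:
        Rm=cv2.Rodrigues(np.array(d['rvec'],float))[0];t=np.array(d['tvec']).ravel()
        return -Rm.T@t,Rm.T@v
    T=np.array(d['T_tool_cam']);Rt=R.from_quat(d['rot']).as_matrix()
    return Rt@T[:3,3]+np.array(d['eef']),Rt@T[:3,:3]@v
def at(tag,uv,z):
    o,v=ray(tag,uv);return o+v*(z-o[2])/v[2]
def proj(tag,P):
    d=json.load(open(f'pics/{tag}.json'))
    K=np.array([[d['fx'],0,d['cx']],[0,d['fy'],d['cy']],[0,0,1]])
    P=np.array(P,float).reshape(-1,3)
    if 'rvec' in d: rv,tv=np.array(d['rvec'],float),np.array(d['tvec'],float)
    else:
        W=np.eye(4);W[:3,:3]=R.from_quat(d['rot']).as_matrix();W[:3,3]=d['eef']
        W=np.linalg.inv(W@np.array(d['T_tool_cam']));rv=cv2.Rodrigues(W[:3,:3])[0];tv=W[:3,3]
    return cv2.projectPoints(P,rv,tv,K,np.array(d['dist_coeffs']))[0][:,0]
E
python3 - <<'E'
from h import *
for n in ('top','side','wrist'): shot(n,n+'0')
s=bot.observe();print(s)
for n in ('top','side'):print(ray(n+'0',(256,192)))
E
```

```text
{'clock': 0.15, 'qpos': array([ 1.03869130e+00,  3.77912623e-01,  7.99396345e-02,  1.27439616e+00,
       -5.23797132e-05,  1.46046259e+00]), 'qvel': array([-0.00246667, -0.00155657,  0.0039083 , -0.00062864, -0.00048961,
        0.00077619]), 'effort': array([-6.10958778e-04, -4.64036536e+01,  2.70169866e+01,  1.39450535e-02,
       -1.91022182e-04, -2.72915109e-06]), 'eef_pos': array([0.23516426, 0.52416522, 0.23056825]), 'tool_rot': array([ 8.39457040e-01,  5.43425487e-01, -6.91476581e-04,  3.75486453e-04]), 'force': array([ 0.07775042, -0.74384864, -0.52229713]), 'ft_torque': array([-0.05223629, -0.02331572, -0.03535847]), 'grip_width': 0.08555326334139986}
(array([ 0.44020718, -0.11094863,  0.92567274]), array([ 0.15837687,  0.01082841, -0.98748673]))
(array([0.09128674, 0.43149468, 0.53530261]), array([ 0.55397917, -0.61009768, -0.56647692]))
```

View pics/top0.png

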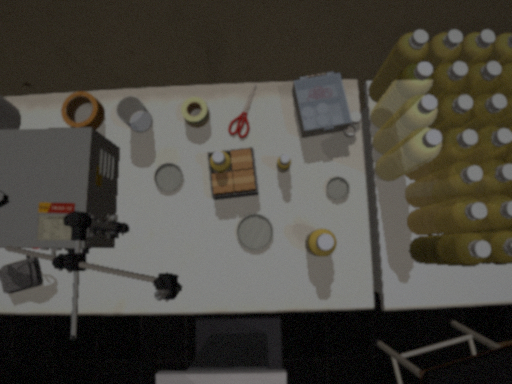

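View pics/side0.png

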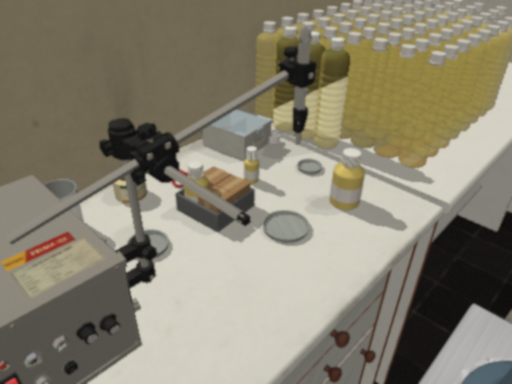

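View pics/wrist0.png

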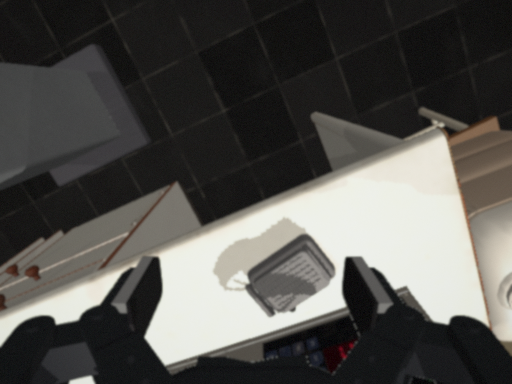

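The top view shows the caps of the medium bottle (219,158), small (284,161) and large (325,242). The saucers are at about (169,178), (338,188) and (255,232), with the crate at (233,173) and the boom at lower left. The side view agrees. The wrist view shows none of these items. Next I'll zoom in.

```bash
python3 - <<'E'
from h import *
im=cv2.imread('pics/top0.png')[130:270,140:360]
cv2.imwrite('pics/topz.png',cv2.resize(im,None,fx=3.6,fy=3.6,interpolation=cv2.INTER_CUBIC))
im=cv2.imread('pics/side0.png')[120:260,130:370]
cv2.imwrite('pics/sidez.png',cv2.resize(im,None,fx=3.3,fy=3.3,interpolation=cv2.INTER_CUBIC))
for n,uv,z in [('medsauc',(169,178),.01),('smsauc',(338,188),.01),('lgsauc',(255,232),.01),('mcap',(219,158),.105),('scap',(284,160),.082),('lcap',(326,242),.12),('crate',(233,173),.05),('boom',(167,286),.37)]:
  print(n,at('top0',uv,z))
E
```

```text
medsauc [0.6303686  0.11919769 0.01      ]
smsauc [ 0.59056236 -0.30619591  0.01      ]
lgsauc [ 0.48737827 -0.09547251  0.01      ]
mcap [ 0.6531727  -0.01987396  0.105     ]
scap [ 0.64896793 -0.16925983  0.082     ]
lcap [ 0.45545693 -0.24972414  0.12      ]
crate [ 0.62893804 -0.04718945  0.05      ]
boom [0.39229089 0.03149878 0.37      ]
```

View pics/topz.png

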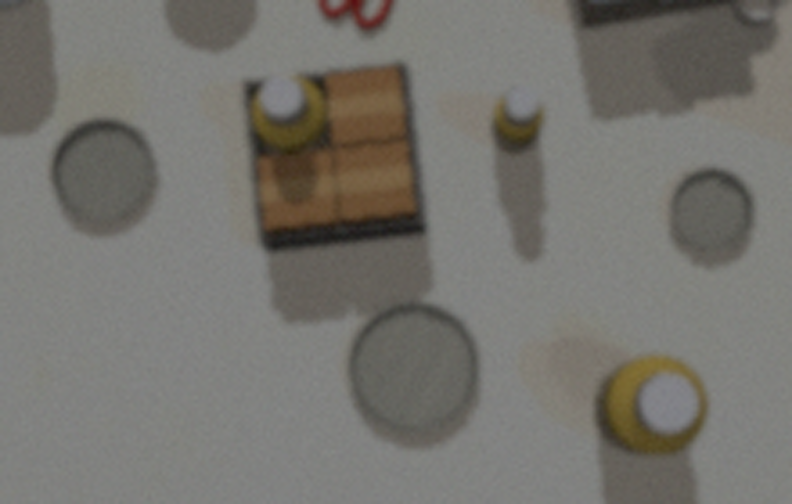

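View pics/sidez.png

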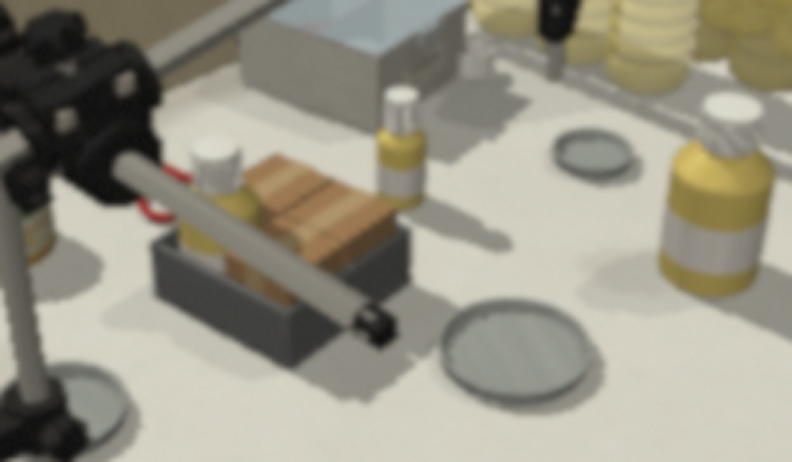

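```bash
python3 - <<'E'
from h import *
for t in ('top0','side0'):
  for P in [(.4,.02,.37),(.39,.03,.37),(.235,.525,.23),(.42,.2,.37),(.63,.12,.01)]: print(t,P,proj(t,P))
def tri(a,b):
  o1,v1=ray('top0',a);o2,v2=ray('side0',b)
  A=np.stack([v1,-v2],1);s=np.linalg.lstsq(A,o2-o1,rcond=None)[0]
  p,q=o1+v1*s[0],o2+v2*s[1];print(a,b,(p+q)/2,np.linalg.norm(p-q))
tri((167,286),(300,75));tri((167,286),(243,215));tri((122,228),(243,215));tri((75,225),(150,150));tri((75,262),(150,150));tri((75,335),(300,30))
im=cv2.imread('pics/top0.png')[90:350,0:260]
cv2.imwrite('pics/topb.png',cv2.resize(im,None,fx=2.3,fy=2.3,interpolation=cv2.INTER_CUBIC))
E
```

```text
top0 (0.4, 0.02, 0.37) [[174.60616063 280.60326155]]
top0 (0.39, 0.03, 0.37) [[167.99936581 287.54839736]]
top0 (0.235, 0.525, 0.23) [[-56.48114071 360.28171751]]
top0 (0.42, 0.2, 0.37) [[ 59.4095966  268.82175801]]
top0 (0.63, 0.12, 0.01) [[168.68816008 178.15311265]]
side0 (0.4, 0.02, 0.37) [[299.37822954  63.6196084 ]]
side0 (0.39, 0.03, 0.37) [[300.81039271  67.53531383]]
side0 (0.235, 0.525, 0.23) [[-111.66966296  680.7111725 ]]
side0 (0.42, 0.2, 0.37) [[166.81468922 100.40795993]]
side0 (0.63, 0.12, 0.01) [[150.25190715 243.16476234]]
(167, 286) (300, 75) [0.39031824 0.0326481  0.3618744 ] 0.0031457891523092953
(167, 286) (243, 215) [0.39222722 0.09317719 0.18422159] 0.042307996759478494
(122, 228) (243, 215) [0.44958636 0.13435807 0.20050667] 0.10322872634117371
(75, 225) (150, 150) [0.48281463 0.20193594 0.2976425 ] 0.029319659533453724
(75, 262) (150, 150) [0.4332262  0.2103049  0.31245477] 0.013181105338822463
(75, 335) (300, 30) [0.32981047 0.13057181 0.4419606 ] 0.0173248688208252
```

View pics/topb.png

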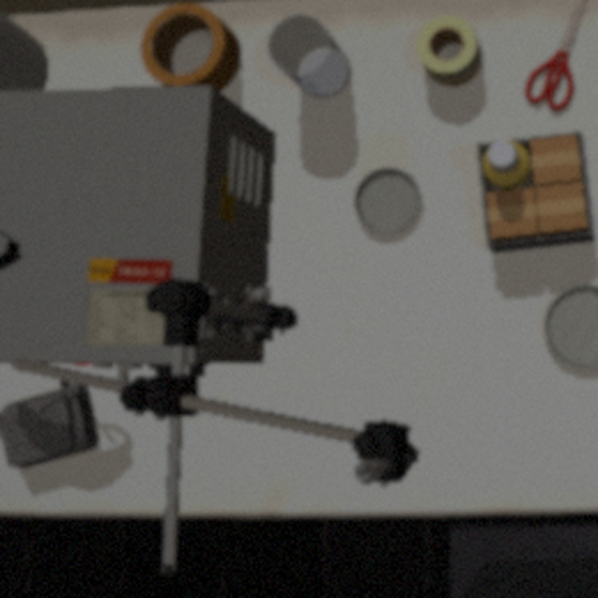

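```bash
python3 -m creep '[[0,0,-0.8,0,0,0],[0,0,-1.6,0,0,0],[0,0,-2.5,0,0,0],[-0.3,0,-3.4,0,0,0],[-0.6,0,-4.3,0,0,0],[-1,0,-5.2,0,0,0],[-1.4,0,-6,0,0,0],[-1.8,0,-6.7,0,0,0],[-2,0,-7,0,0,0],[-2,0,-7,0,0,0]]'
python3 - <<'E'
from h import *
s=bot.observe();print(s['qpos'],s['eef_pos'],np.hypot(*s['eef_pos'][:2]))
E
```

```text
clock: 1.15
eef_pos: [0.2109, 0.4699, 0.4425]
tool_rot: [0.839, 0.543, 0.001, -0.001]
force: [-0.1, 0.4, -0.1]
grip_width: 0.0859
[ 1.02573927e+00  3.12524400e-01  5.41515989e-01  1.79705791e+00
 -3.52386479e-06  1.44760981e+00] [0.21091264 0.46994289 0.44253565] 0.5151023843792655
```

```bash
python3 - <<'E'
from h import *
for z in (.2,.24,.28,.32,.36,.4,.44): print(z,proj('side0',(.392,.032,z)))
def tri(a,b):
  o1,v1=ray('top0',a);o2,v2=ray('side0',b)
  A=np.stack([v1,-v2],1);s=np.linalg.lstsq(A,o2-o1,rcond=None)[0]
  p,q=o1+v1*s[0],o2+v2*s[1];print(a,b,(p+q)/2,np.linalg.norm(p-q))
tri((75,335),(243,215));tri((78,226),(133,125));tri((122,228),(143,265));tri((158,285),(300,138));tri((168,275),(307,28));tri((73,338),(310,25))
im=cv2.imread('pics/side0.png')[0:300,0:330]
cv2.imwrite('pics/sideb.png',cv2.resize(im,None,fx=2,fy=2,interpolation=cv2.INTER_CUBIC))
E
```

```text
0.2 [[289.31079565 188.61759008]]
0.24 [[291.18805076 163.71182616]]
0.28 [[293.21193625 136.78511537]]
0.32 [[295.39900097 107.59811248]]
0.36 [[297.76808098  75.87571053]]
0.4 [[300.34060747  41.30122991]]
0.44 [[303.14091504   3.50995259]]
(75, 335) (243, 215) [0.3062998  0.21018422 0.29788048] 0.0015092017598994775
(78, 226) (133, 125) [0.48981565 0.19853728 0.3193401 ] 0.001767088583708468
(122, 228) (143, 265) [0.5022172  0.20692737 0.10113116] 0.006914424946266154
(158, 285) (300, 138) [0.37738022 0.05868656 0.29582546] 0.025293011843103157
(168, 275) (307, 28) [0.40503436 0.01550438 0.41047123] 0.014048673536457926
(73, 338) (310, 25) [0.32463464 0.12894352 0.44715133] 0.023230818803898576
```

View pics/sideb.png

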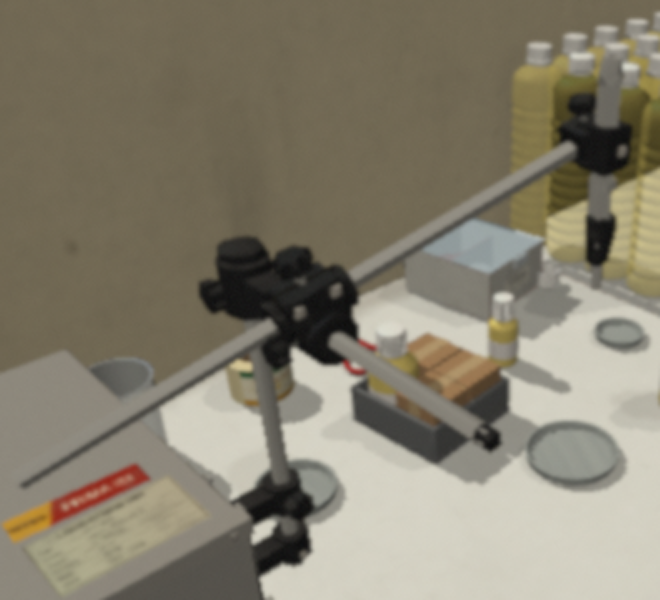

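```bash
python3 -m creep '[[-0.55,1.2,-0.5,0,0,0],[-1.1,2.4,-0.8,0,0,0],[-1.65,3.65,-0.8,0,0,0],[-2.2,4.9,-0.8,0,0,0],[-2.75,6.1,-0.8,0,0,0],[-3.3,7.3,-0.8,0,0,0],[-3.85,8.5,-0.8,0,0,0],[-4.4,9.7,-0.8,0,0,0],[-4.95,10.95,-0.8,0,0,0],[-5.9,12.1,-0.8,0,0,0]]'
python3 - <<'E'
from h import *
s=bot.observe();print(s['qpos'],s['eef_pos'],np.hypot(*s['eef_pos'][:2]))
E
```

```text
clock: 2.15
eef_pos: [0.4713, 0.1589, 0.4627]
tool_rot: [0.839, 0.544, -0.001, -0.001]
force: [0.8, 0.1, -0.7]
grip_width: 0.0851
[1.97327681e-01 2.98529696e-01 5.78886580e-01 1.85436643e+00
 5.12580522e-04 6.18360851e-01] [0.471282   0.15893825 0.46274841] 0.49736113170894264
```

```bash
python3 -m creep '[[-0.9,1.05,0,0,0,0],[-1.9,2.2,0,0,0,0],[-2.9,3.3,0,0,0,0],[-3.9,4.45,0,0,0,0],[-4.8,5.55,0.3,0,0,0],[-5.7,6.5,0.9,0,0,0],[-6.4,7.3,1.6,0,0,0],[-6.7,7.7,2.4,0,0,0],[-6.7,7.7,3,0,0,0],[-6.7,7.7,3,0,0,0]]'
python3 - <<'E'
from h import *
s=bot.observe();print(s['qpos'],s['eef_pos'],np.hypot(*s['eef_pos'][:2]))
shot('wrist','w1');shot('top','top1')
im=cv2.imread('pics/w1.png')
cv2.imwrite('pics/w1z.png',cv2.resize(im,None,fx=1.5,fy=1.5,interpolation=cv2.INTER_CUBIC))
E
```

```text
clock: 3.15
eef_pos: [0.5967, -0.1184, 0.3697]
tool_rot: [0.84, 0.543, -0.003, -0.004]
force: [-1.5, 0.2, -0.3]
grip_width: 0.0856
[-3.00224169e-01  4.99937201e-01  6.30023913e-01  1.71074073e+00
  2.21709765e-04  1.22703620e-01] [ 0.59667469 -0.11838359  0.36972827] 0.6083053199199608
```

View pics/w1z.png

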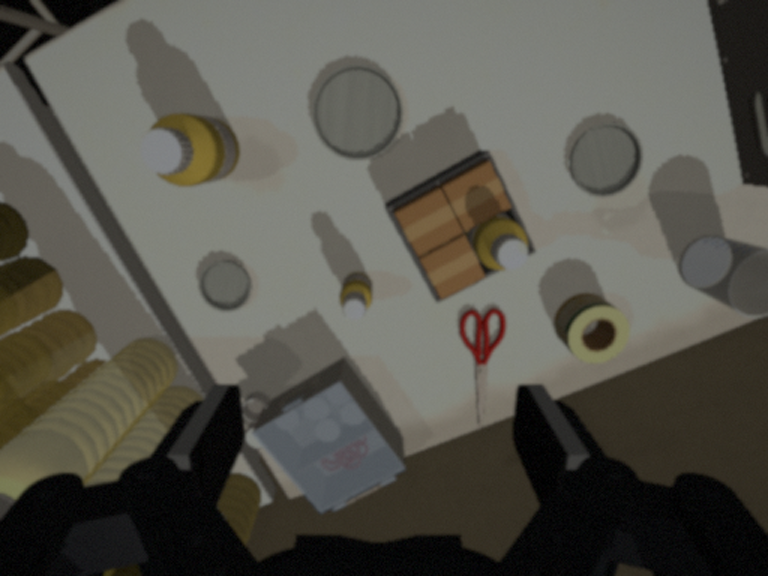

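View pics/top1.png

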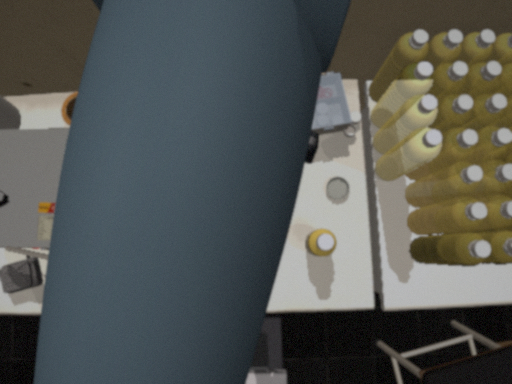

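The wrist view shows everything: saucers large (238,73), small (150,188) and medium (402,105), and caps small (236,204), large (113,101) and medium (341,167), all in full-size pixels. Now I'll compute positions and check them with overlays.

```bash
cat > ov.py <<'E'
from h import *
import sys
def circ(c,r,z): 
    t=np.linspace(0,2*np.pi,60);return np.stack([c[0]+r*np.cos(t),c[1]+r*np.sin(t),0*t+z],1)
def overlay(tag,objs,f,out,crop=None):
    im=cv2.imread(f'pics/{tag}.png')
    im=cv2.resize(im,None,fx=f,fy=f,interpolation=cv2.INTER_CUBIC)
    im=np.clip(im.astype(float)*1.3,0,255).astype(np.uint8)
    for c,r,z,col in objs:
        p=(proj(tag,circ(c,r,z))+.5)*f-.5
        cv2.polylines(im,[np.round(p*8).astype(int)],True,col,1,cv2.LINE_AA,3)
    if crop: a,b,c,d=[int(k*f) for k in crop]; im=im[b:d,a:c]
    cv2.imwrite(f'pics/{out}.png',im)
def objs(S):
    o=[]
    for k,r,h,cr in (('small',17,82,11),('medium',25,100,14),('large',32,120,18)):
        if k in S:
            b=.0055 if k=='medium' and S.get('crated',1) else S.get('b',0)
            o+=[(S[k],r/1e3,b,(0,0,255)),(S[k],cr/1e3,b+h/1e3,(255,0,0)),(S[k],cr/1e3,b+h/1e3-.026,(255,0,255))]
    for k,r in (('ssmall',.03),('smedium',.038),('slarge',.046)):
        if k in S: o+=[(S[k],r,.01,(0,255,0)),(S[k],r-.003,.003,(0,255,255))]
    return o
E
python3 - <<'E'
from ov import *
q=lambda x,y:((x+.5)/1.5-.5,(y+.5)/1.5-.5)
for n,uv,z in [('smedium',q(604,158),.01),('ssmall',q(225,283),.01),('slarge',q(357,111),.01),('medium',q(512,254),.1055),('small',q(354,305),.082),('large',q(166,153),.12)]:
  print(n,at('w1',uv,z))
S=dict(smedium=(.63,.119),ssmall=(.59,-.306),slarge=(.487,-.0955),medium=(.653,-.02),small=(.649,-.169),large=(.4555,-.25))
overlay('w1',objs(S),3,'o1',(75,20,320,220)); overlay('top0',objs(S),3.6,'o2',(140,130,360,270))
E
```

```text
smedium [0.63176367 0.12109791 0.01      ]
ssmall [ 0.59009749 -0.30111232  0.01      ]
slarge [ 0.48805581 -0.09258778  0.01      ]
medium [ 0.65763512 -0.0164866   0.1055    ]
small [ 0.65077733 -0.16760848  0.082     ]
large [ 0.46108402 -0.2439316   0.12      ]
```

View pics/o1.png

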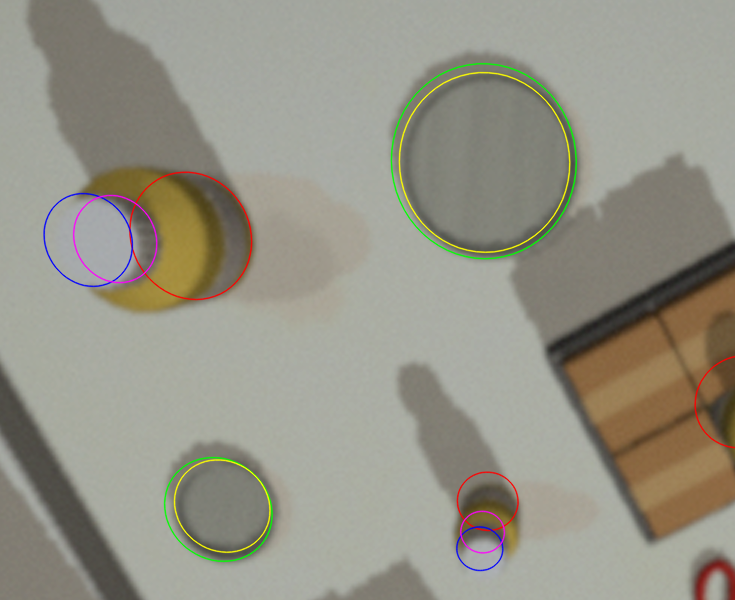

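View pics/o2.png

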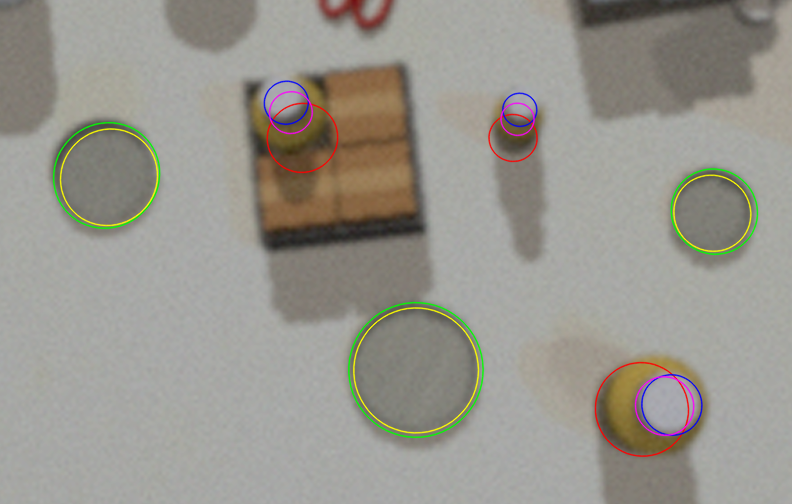

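```bash
cat >> h.py <<'E'
def go(*tg):
    s=bot.observe();p=np.array(s['eef_pos']);Rt=R.from_quat(s['tool_rot']).as_matrix()
    print('t',s['clock'],'p',p.round(4),'q',np.round(s['qpos'],3),'tilt',Rt[:,2].round(4),'azx',np.degrees(np.arctan2(Rt[1,0],Rt[0,0])).round(1))
    # use level tool axes
    a=np.arctan2(Rt[1,0],Rt[0,0]);X=np.array([np.cos(a),np.sin(a),0]);Y=np.array([np.sin(a),-np.cos(a),0])
    for t in tg:
        d=np.array(t)-p;print(t,'units',((np.array([X@d,Y@d,-d[2]]))/.03).round(2),'dist',np.linalg.norm(d).round(3))
E
python3 -c "
from h import *
go((.650,-.1685,.2),(.650,-.1685,.053))"
```

```text
t 3.25 p [ 0.5976 -0.1179  0.3743] q [-0.299  0.498  0.638  1.714  0.     0.123] tilt [-0.0026  0.001  -1.    ] azx 65.8
(0.65, -0.1685, 0.2) units [-0.82  2.28  5.81] dist 0.189
(0.65, -0.1685, 0.053) units [-0.82  2.28 10.71] dist 0.329
```

```bash
python3 -m creep '[[-0.1,0.3,0.6,0,0,0],[-0.3,0.7,1.5,0,0,0],[-0.5,1.2,2.6,0,0,0],[-0.65,1.7,3.7,0,0,0],[-0.8,2.1,4.7,0,0,0],[-0.82,2.28,5.5,0,0,0],[-0.82,2.28,5.8,0,0,0],[-0.82,2.28,5.8,0,0,0],[-0.82,2.28,5.8,0,0,0],[-0.82,2.28,5.8,0,0,0]]'
python3 - <<'E'
from ov import *
shot('wrist','w2');go((.65,-.1685,.053))
S=dict(small=(.65,-.1685),ssmall=(.59,-.3035),large=(.4575,-.247),slarge=(.4875,-.094))
overlay('w2',objs(S),1.5,'o3')
E
```

```text
clock: 4.25
eef_pos: [0.6514, -0.1686, 0.2038]
tool_rot: [0.839, 0.544, 0.001, 0.002]
force: [-0.5, -1.1, -0.0]
grip_width: 0.0856
t 4.3 p [ 0.6514 -0.1687  0.2036] q [-0.348  0.593  0.354  1.328  0.     0.074] tilt [ 0.0035 -0.0012 -1.    ] azx 65.9
(0.65, -0.1685, 0.053) units [-0.01 -0.04  5.02] dist 0.151
```

View pics/o3.png

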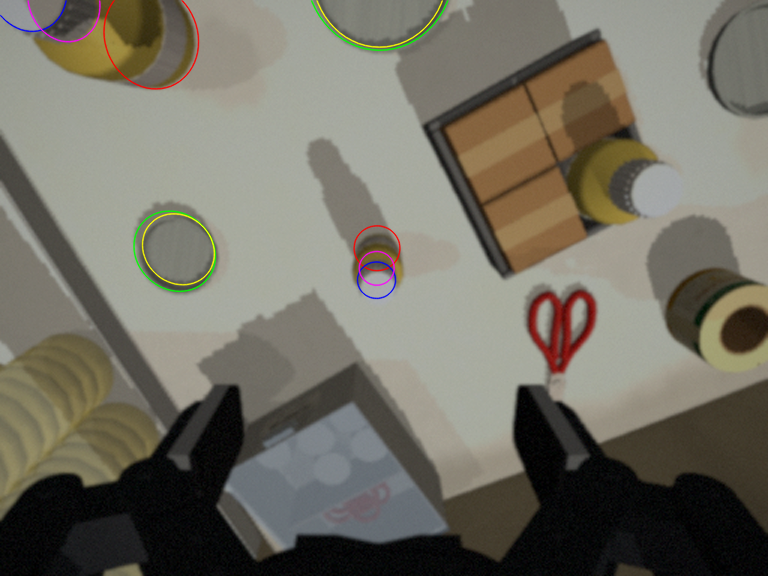

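```bash
python3 -m creep '[[0,0,0.5,0,0,0],[0,0,1.4,0,0,0],[0,0,2.4,0,0,0],[0,0,3.3,0,0,0],[0,0,4.1,0,0,0],[0,0,4.7,0,0,0],[-0.02,-0.04,5,0,0,0],[-0.02,-0.04,5,0,0,0],[-0.02,-0.04,5,0,0,0],[-0.02,-0.04,5,0,0,0]]'
python3 - <<'E'
from ov import *
shot('wrist','w3');go((.65,-.1685,.053))
S=dict(small=(.65,-.1685))
overlay('w3',objs(S),1.5,'o4')
E
```

```text
clock: 5.3
eef_pos: [0.6503, -0.1691, 0.0531]
tool_rot: [0.839, 0.543, 0.001, 0.001]
force: [0.8, -0.8, -0.5]
grip_width: 0.0852
t 5.35 p [ 0.6502 -0.1691  0.053 ] q [-0.349  0.665  0.083  0.987  0.     0.073] tilt [ 2.7e-03 -9.0e-04 -1.0e+00] azx 65.8
(0.65, -0.1685, 0.053) units [ 0.01 -0.01 -0.  ] dist 0.001
```

View pics/o4.png

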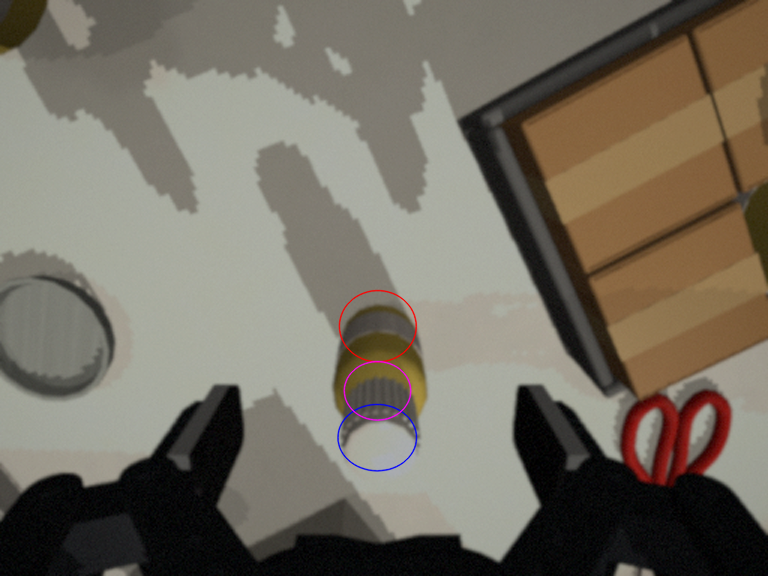

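```bash
python3 -m creep '[[0,0,0,0,0,0],[0,0,0,0,0,0],[0,0,0,0,0,0],[0,0,0,0,0,0],[0,0,0,0,0,0],[0,0,0,0,0,0],[0,0,0,0,0,0],[0,0,-0.1,0,0,0],[0,0,-0.3,0,0,0],[0,0,-0.6,0,0,0]]' 1
python3 - <<'E'
from ov import *
shot('wrist','w4');go((.65,-.1685,.053),(.65,-.1685,.12),(.59,-.3035,.12),(.59,-.3035,.058))
S=dict(small=(.65,-.1685))
overlay('w4',[],1.5,'o5')
E
```

```text
clock: 6.35
eef_pos: [0.6481, -0.1684, 0.0688]
tool_rot: [0.839, 0.543, -0.001, -0.001]
force: [-0.2, -0.5, -1.0]
grip_width: 0.0204
t 6.4 p [ 0.6495 -0.1688  0.0711] q [-0.349  0.651  0.107  1.027  0.     0.073] tilt [ 1.1e-03 -4.0e-04 -1.0e+00] azx 65.8
(0.65, -0.1685, 0.053) units [0.02 0.01 0.6 ] dist 0.018
(0.65, -0.1685, 0.12) units [ 0.02  0.01 -1.63] dist 0.049
(0.59, -0.3035, 0.12) units [-4.91  0.03 -1.63] dist 0.155
(0.59, -0.3035, 0.058) units [-4.91  0.03  0.44] dist 0.148
```

View pics/o5.png

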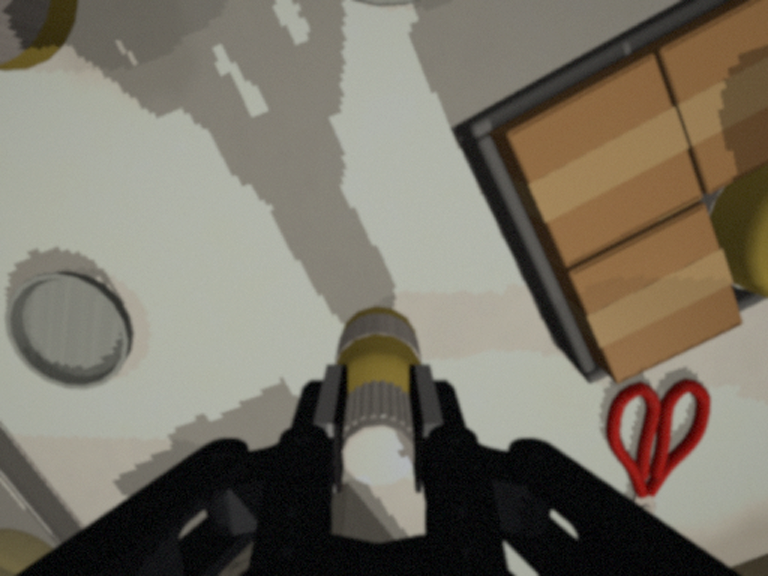

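The small bottle is held by the cap and upright. The small saucer is at about (70,328) in the 1.5x view. I'll refine its position.

```bash
python3 - <<'E'
from ov import *
q=lambda x,y:((x+.5)/1.5-.5,(y+.5)/1.5-.5)
print(at('w4',q(70,328),.01),at('w3',q(48,336),.01),at('w2',q(179,250),.01))
overlay('w4',objs(dict(ssmall=(.59,-.3035))),3,'o6',(0,150,130,300))
E
```

```text
[ 0.59211338 -0.29999977  0.01      ] [ 0.59233755 -0.29930343  0.01      ] [ 0.59035914 -0.29944674  0.01      ]
```

View pics/o6.png

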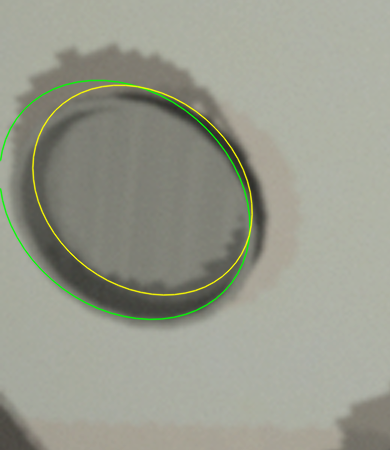

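```bash
python3 -c "
from h import *
go((.591,-.3005,.095),(.591,-.3005,.0575))"; python3 -m creep '[[0,0,-0.3,0,0,0],[-0.3,0,-0.7,0,0,0],[-0.8,0,-0.8,0,0,0],[-1.5,0,-0.8,0,0,0],[-2.3,-0.01,-0.8,0,0,0],[-3.1,-0.03,-0.8,0,0,0],[-3.8,-0.05,-0.8,0,0,0],[-4.4,-0.05,-0.8,0,0,0],[-4.75,-0.05,-0.8,0,0,0],[-4.79,-0.05,-0.8,0,0,0]]'
python3 - <<'E'
from ov import *
shot('wrist','w5');shot('side','side5');go((.591,-.3005,.0575))
overlay('w5',objs(dict(ssmall=(.591,-.3005))),1.5,'o7')
E
```

```text
t 6.4 p [ 0.6495 -0.1688  0.0711] q [-0.349  0.651  0.107  1.027  0.     0.073] tilt [ 1.1e-03 -4.0e-04 -1.0e+00] azx 65.8
(0.591, -0.3005, 0.095) units [-4.8   0.02 -0.8 ] dist 0.146
(0.591, -0.3005, 0.0575) units [-4.8   0.02  0.45] dist 0.145
clock: 7.4
eef_pos: [0.5882, -0.3008, 0.0934]
tool_rot: [0.84, 0.543, 0.0, 0.0]
force: [-0.1, -0.1, -0.3]
grip_width: 0.0203
t 7.5 p [ 0.5888 -0.2991  0.0933] q [-5.66e-01  6.15e-01  1.04e-01  1.06e+00  1.00e-03 -1.44e-01] tilt [ 2.e-04  6.e-04 -1.e+00] azx 65.8
(0.591, -0.3005, 0.0575) units [-0.01  0.08  1.19] dist 0.036
```

View pics/o7.png

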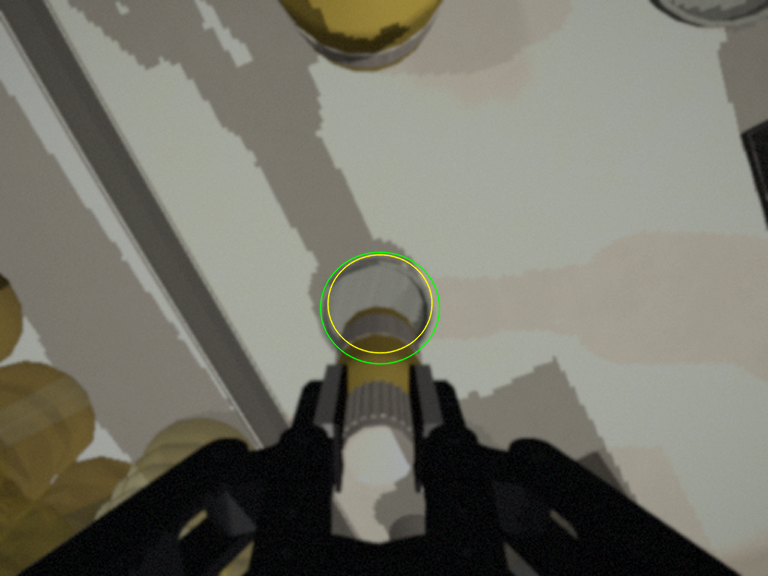

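View pics/side5.png

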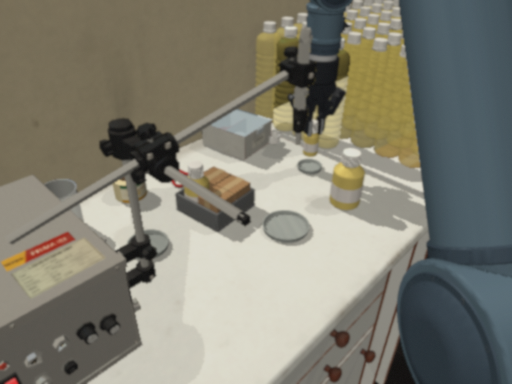

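The bottle hangs over the small saucer, whose rim is centred at about (378,308) in the 1.5x view and matches the overlay. Lowering it now.

```bash
python3 -m creep '[[0,0.05,0.1,0,0,0],[0,0.08,0.3,0,0,0],[0,0.08,0.5,0,0,0],[0,0.08,0.7,0,0,0],[0,0.08,0.9,0,0,0],[0,0.08,1.05,0,0,0],[0,0.08,1.15,0,0,0],[0,0.08,1.2,0,0,0],[0,0.08,1.2,0,0,0],[0,0.08,1.2,0,0,0]]'
python3 -c "
from h import *
go((.591,-.3005,.0575))
print(bot.observe()['force'])"
```

```text
clock: 8.5
eef_pos: [0.5912, -0.3003, 0.0575]
tool_rot: [0.839, 0.543, 0.0, 0.0]
force: [-0.3, 0.5, -1.3]
grip_width: 0.0202
t 8.5 p [ 0.5912 -0.3003  0.0575] q [-0.566  0.646  0.062  0.986  0.    -0.144] tilt [ 5.e-04 -1.e-04 -1.e+00] azx 65.8
(0.591, -0.3005, 0.0575) units [-0.01 -0.    0.  ] dist 0.0
[-0.27570304  0.45992609 -1.34439956]
```

```bash
python3 -m creep '[[0,0,0.04,0,0,0],[0,0,0.04,0,0,0],[0,0,0.04,0,0,0],[0,0,0.04,0,0,0],[0,0,0.04,0,0,0],[0,0,0.04,0,0,0],[0,0,0,0,0,0],[0,0,-0.3,0,0,0],[0,0,-0.8,0,0,0],[0,0,-1.5,0,0,0]]' 0
python3 - <<'E'
from ov import *
shot('wrist','w6');go((.4595,-.2455,.2))
overlay('w6',objs(dict(ssmall=(.591,-.3005),small=(.591,-.3005),b=.003)),1.5,'o8')
E
```

```text
clock: 9.5
eef_pos: [0.5903, -0.2997, 0.1023]
tool_rot: [0.839, 0.543, -0.0, -0.001]
force: [0.8, -0.3, -0.5]
grip_width: 0.0856
t 9.55 p [ 0.5926 -0.3011  0.1072] q [-0.566  0.61   0.133  1.088  0.    -0.144] tilt [ 0.0043 -0.0026 -1.    ] azx 65.8
(0.4595, -0.2455, 0.2) units [-0.13 -4.81 -3.09] dist 0.172
```

View pics/o8.png

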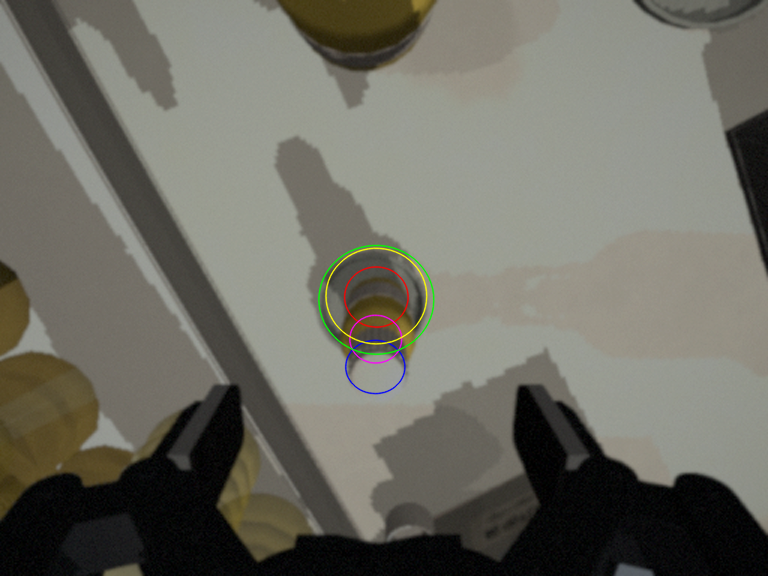

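```bash
python3 - <<'E'
from ov import *
overlay('w6',[],6,'o9',(190,140,310,270))
E
```

```text
(no output)
```

View pics/o9.png

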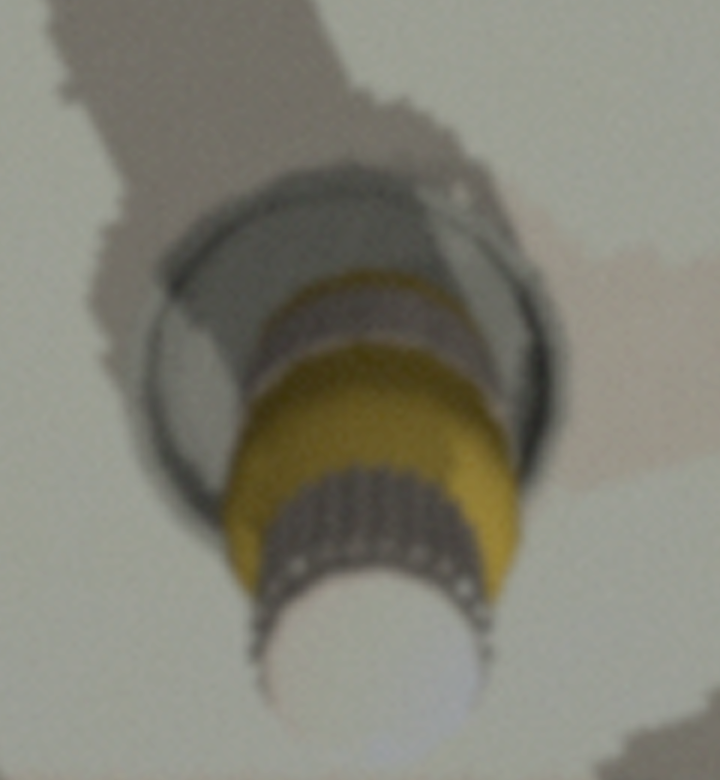

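The small bottle stands in its saucer, its foot about 4 mm off centre and inside the rim. Next is the large bottle.

```bash
python3 -m creep '[[0,0,-0.8,0,0,0],[0,-0.2,-1.8,0,0,0],[0,-0.8,-2.8,0,0,0],[0,-1.7,-3.6,0,0,0],[-0.05,-2.7,-3.9,0,0,0],[-0.1,-3.6,-3.9,0,0,0],[-0.1,-4.3,-3.9,0,0,0],[-0.1,-4.7,-3.9,0,0,0],[-0.1,-4.8,-3.9,0,0,0],[-0.1,-4.8,-3.9,0,0,0]]'
python3 - <<'E'
from ov import *
shot('wrist','w7');go((.4595,-.2455,.2))
overlay('w7',objs(dict(ssmall=(.591,-.3005),slarge=(.488,-.093),large=(.4595,-.2455))),1.5,'o10')
E
```

```text
clock: 10.55
eef_pos: [0.4585, -0.244, 0.2198]
tool_rot: [0.839, 0.543, 0.0, 0.0]
force: [-0.0, 0.7, -0.6]
grip_width: 0.0854
t 10.6 p [ 0.459  -0.2443  0.2197] q [-0.611  0.268 -0.104  1.198  0.    -0.189] tilt [ 1.1e-03 -6.0e-04 -1.0e+00] azx 65.8
(0.4595, -0.2455, 0.2) units [-0.03  0.03  0.66] dist 0.02
```

View pics/o10.png

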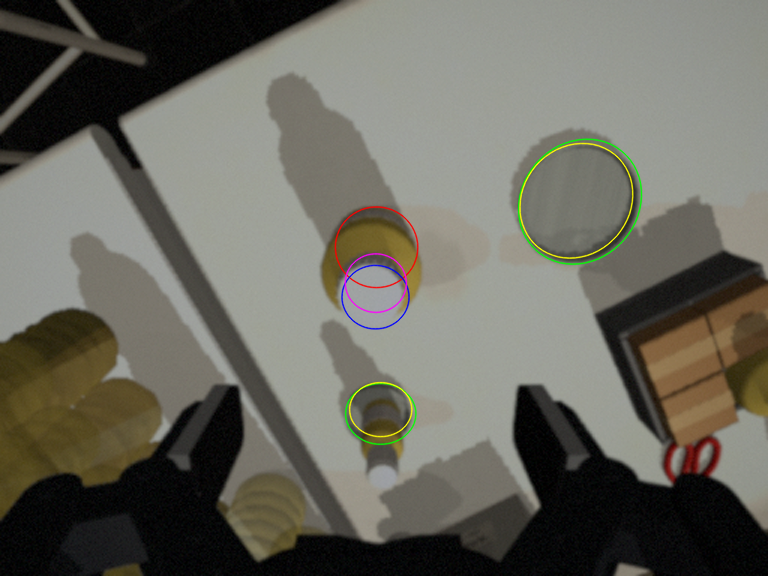

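```bash
python3 - <<'E'
from ov import *
overlay('w7',objs(dict(large=(.4595,-.2455))),6,'o11',(200,125,310,225))
E
```

```text
(no output)
```

View pics/o11.png

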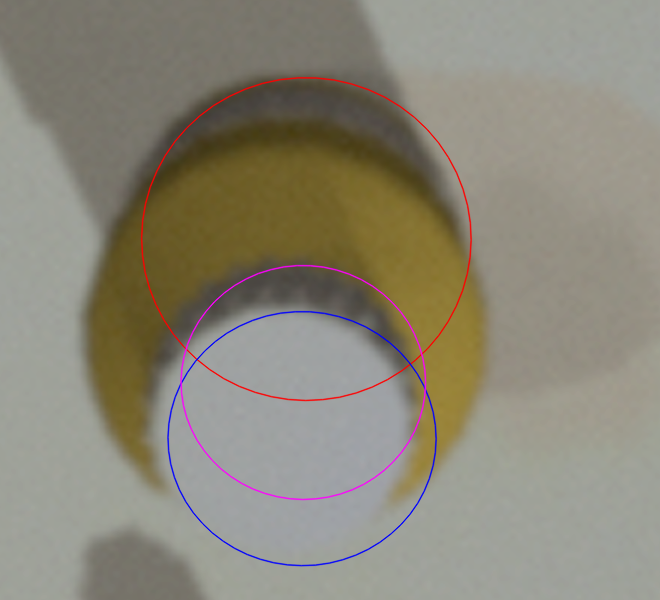

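```bash
python3 -m creep '[[-0.03,0,0.3,0,0,0],[-0.08,0,0.9,0,0,0],[-0.08,0,1.6,0,0,0],[-0.08,0,2.3,0,0,0],[-0.08,0,3,0,0,0],[-0.08,0,3.6,0,0,0],[-0.08,0,4,0,0,0],[-0.08,0,4.2,0,0,0],[-0.08,0,4.28,0,0,0],[-0.08,0,4.28,0,0,0]]'
python3 -m creep '[[0,0,0,0,0,0],[0,0,0,0,0,0],[0,0,0,0,0,0],[0,0,0,0,0,0],[0,0,0,0,0,0],[0,0,0,0,0,0],[0,0,0,0,0,0],[0,0,0,0,0,0],[0,0,-0.2,0,0,0],[0,0,-0.6,0,0,0]]' 1
python3 - <<'E'
from ov import *
shot('wrist','w8');go((.488,-.093,.15))
overlay('w8',objs(dict(slarge=(.488,-.093))),1.5,'o12')
E
```

```text
clock: 11.6
eef_pos: [0.4578, -0.2463, 0.091]
tool_rot: [0.839, 0.543, 0.0, 0.0]
force: [-0.1, -0.4, -0.5]
grip_width: 0.0855
clock: 12.6
eef_pos: [0.456, -0.2448, 0.1079]
tool_rot: [0.839, 0.543, -0.0, -0.002]
force: [-0.3, -0.3, -3.1]
grip_width: 0.0347
t 12.65 p [ 0.4576 -0.2459  0.1106] q [-0.616  0.336 -0.303  0.932  0.001 -0.194] tilt [ 4.e-04  4.e-04 -1.e+00] azx 65.8
(0.488, -0.093, 0.15) units [ 5.06 -1.16 -1.31] dist 0.161
```

View pics/o12.png

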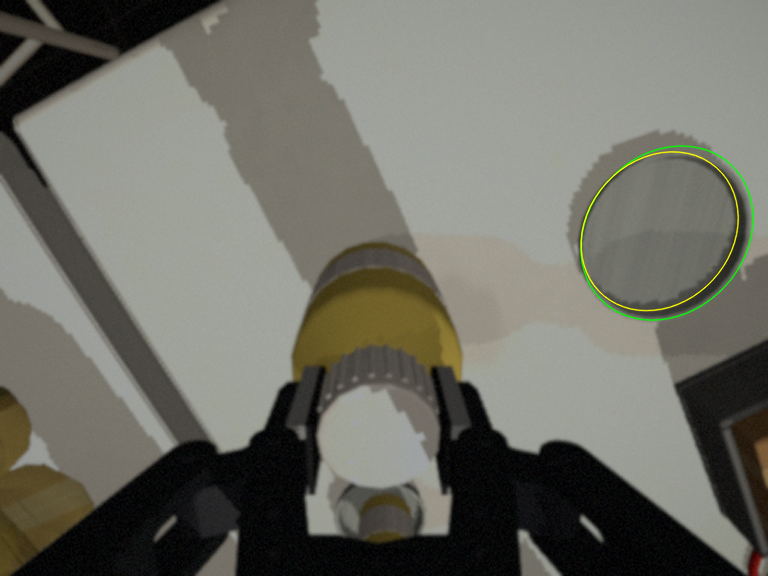

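```bash
python3 - <<'E'
from ov import *
q=lambda x,y:((x+.5)/1.5-.5,(y+.5)/1.5-.5)
import json
z=json.load(open('pics/w8.json'))['eef'];print(z,at('w8',q(379,437),z[2]+.029))
z=json.load(open('pics/w5.json'))['eef'];print(z,at('w5',q(376,458),z[2]+.029))
E
```

```text
[0.4560368467416986, -0.2447963731730514, 0.1078633185653523] [ 0.45577419 -0.24357723  0.13686332]
[0.5881603292992621, -0.30079392544113676, 0.09339820735656795] [ 0.59389504 -0.30314226  0.12239821]
```

```bash
python3 - <<'E'
import numpy as np
D=np.array([(.378,.080,.2352,.5242,.2306),(.3125,.5415,.2109,.4699,.4425),(.2985,.5789,.4713,.1589,.4627),(.498,.638,.5976,-.1179,.3743),(.593,.354,.6514,-.1687,.2036),(.665,.083,.6502,-.1691,.053),(.646,.062,.5912,-.3003,.0575),(.336,-.303,.4576,-.2459,.1106),(.268,-.104,.459,-.2443,.2197)])
q2,q3=D[:,0],D[:,1];r=np.sqrt(D[:,2]**2+D[:,3]**2-.0633**2);z=D[:,4]
for s in (1,-1):
  a=q2-s*q3
  n=len(D);A=np.zeros((2*n,6));b=np.r_[r,z]
  # p1=(u,v) rotated fwd-down by q2: r=u cos+v sin ; z=-u sin+v cos
  A[:n,0]=np.cos(q2);A[:n,1]=np.sin(q2);A[n:,0]=-np.sin(q2);A[n:,1]=np.cos(q2)
  A[:n,2]=np.cos(a);A[:n,3]=np.sin(a);A[n:,2]=-np.sin(a);A[n:,3]=np.cos(a)
  A[:n,4]=1;A[n:,5]=1
  x,res,_,sv=np.linalg.lstsq(A,b,rcond=None);print(s,x,res,sv)
E
```

```text
1 [-8.91042877e-04  4.99057265e-01  3.83377862e-01  7.39858450e-02
  3.13548861e-04 -1.91616950e-01] [9.38693978e-06] [5.12887036 5.12887036 0.77503549 0.77503549 0.30660852 0.30660852]
-1 [ 0.63769325  0.88990322 -0.31351622 -0.21706858 -0.00997006 -0.30517975] [0.00637474] [5.12799341 5.12799341 0.78213416 0.78213416 0.30323214 0.30323214]
```

```bash
python3 -m creep '[[0.1,0,-0.3,0,0,0],[0.5,-0.1,-0.7,0,0,0],[1.1,-0.25,-0.8,0,0,0],[1.8,-0.4,-0.8,0,0,0],[2.6,-0.6,-0.8,0,0,0],[3.4,-0.8,-0.8,0,0,0],[4.1,-0.95,-0.8,0,0,0],[4.7,-1.1,-0.8,0,0,0],[5,-1.15,-0.8,0,0,0],[5.05,-1.15,-0.8,0,0,0]]'
python3 - <<'E'
from ov import *
shot('wrist','w9');shot('side','side9');go((.488,-.0935,.0955))
print(bot.observe()['force'])
overlay('w9',objs(dict(slarge=(.488,-.0935))),1.5,'o13')
E
```

```text
clock: 13.65
eef_pos: [0.4882, -0.0925, 0.1334]
tool_rot: [0.839, 0.544, 0.0, 0.0]
force: [1.1, -0.3, -2.5]
grip_width: 0.0342
t 13.75 p [ 0.4882 -0.0938  0.1332] q [-0.317  0.275 -0.326  0.969 -0.     0.104] tilt [ 4.e-04 -5.e-04 -1.e+00] azx 65.9
(0.488, -0.0935, 0.0955) units [ 0.01 -0.01  1.26] dist 0.038
[-0.86008743  0.16330597 -2.35854399]
```

View pics/o13.png

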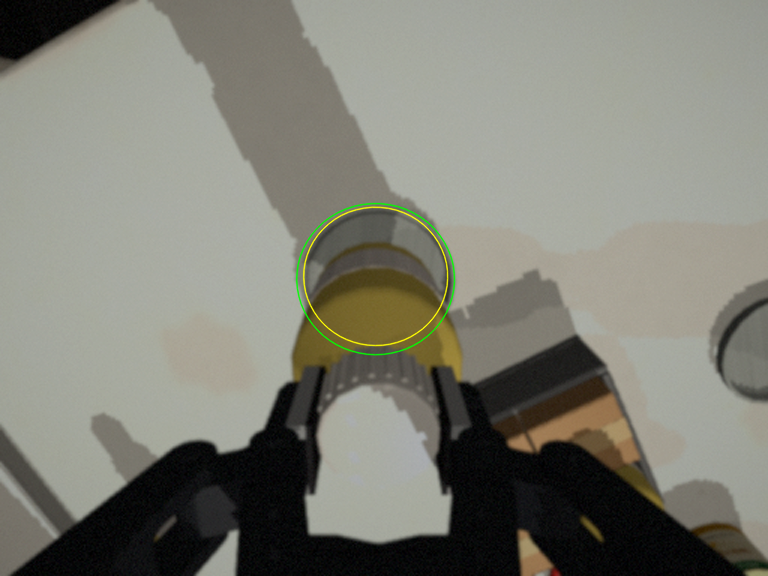

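View pics/side9.png

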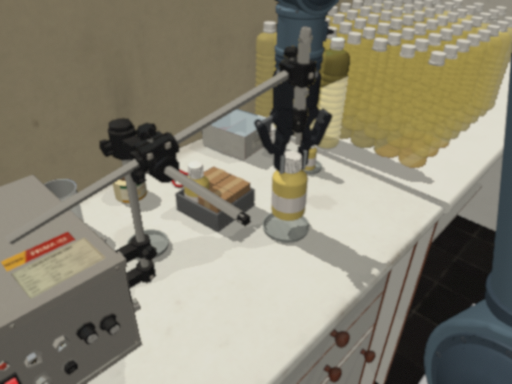

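The saucer centre is at about (375,279) in the 1.5x view and matches the overlay, with the large bottle right over it. Next I lower it, release and lift away.

```bash
python3 -m creep '[[0,0,0.1,0,0,0],[0,0,0.3,0,0,0],[0,0,0.5,0,0,0],[0,0,0.7,0,0,0],[0,0,0.9,0,0,0],[0,0,1.1,0,0,0],[0,0,1.2,0,0,0],[0,0,1.26,0,0,0],[0,0,1.26,0,0,0],[0,0,1.26,0,0,0]]'
python3 -c "
from h import *
go((.488,-.0935,.0945))"
python3 -m creep '[[0,0,0.02,0,0,0],[0,0,0.02,0,0,0],[0,0,0.02,0,0,0],[0,0,0.02,0,0,0],[0,0,0.02,0,0,0],[0,0,0.02,0,0,0],[0,0,0,0,0,0],[0,0,-0.3,0,0,0],[0,0,-0.9,0,0,0],[0,0,-1.7,0,0,0]]' 0
python3 - <<'E'
from ov import *
shot('wrist','w10');go((.655,-.018,.25))
overlay('w10',objs(dict(slarge=(.488,-.0935),large=(.488,-.0935),b=.003)),1.5,'o14')
E
```

```text
clock: 14.75
eef_pos: [0.4882, -0.0938, 0.0953]
tool_rot: [0.839, 0.543, 0.0, 0.0]
force: [0.7, -0.0, -2.3]
grip_width: 0.0345
t 14.75 p [ 0.4882 -0.0938  0.0953] q [-0.318  0.309 -0.386  0.875  0.     0.104] tilt [ 5.e-04 -0.e+00 -1.e+00] azx 65.8
(0.488, -0.0935, 0.0945) units [ 0.01 -0.01  0.03] dist 0.001
clock: 15.75
eef_pos: [0.4871, -0.0935, 0.1463]
tool_rot: [0.839, 0.543, -0.001, -0.001]
force: [-0.6, -1.0, -0.2]
grip_width: 0.0856
t 15.8 p [ 0.4898 -0.0943  0.1509] q [-0.318  0.261 -0.296  1.009  0.     0.104] tilt [ 0.0048 -0.0015 -1.    ] azx 65.8
(0.655, -0.018, 0.25) units [ 4.57  3.98 -3.3 ] dist 0.207
```

View pics/o14.png

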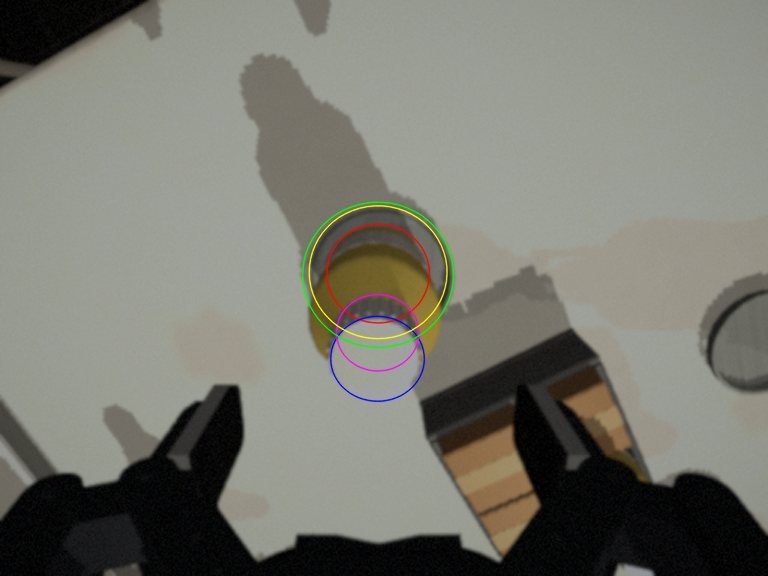

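The large bottle stands centred in its saucer. Before reaching over the nozzle I'll work out how high the forearm sits.

```bash
python3 - <<'E'
from h import *
for z in (.1,.2,.25,.3,.35,.4,.45): print(z,proj('side9',(.488,-.0935,z)).round(0),proj('side5',(.59,-.30,z)).round(0))
a=cv2.imread('pics/side9.png')[0:150,180:512];b=cv2.imread('pics/side5.png')[0:384,240:512]
cv2.imwrite('pics/za.png',cv2.resize(a,None,fx=2.3,fy=2.3));cv2.imwrite('pics/zb.png',cv2.resize(b,None,fx=1.5,fy=1.5))
E
```

```text
0.1 [[289. 186.]] [[312. 132.]]
0.2 [[293. 136.]] [[317.  89.]]
0.25 [[295. 109.]] [[319.  65.]]
0.3 [[297.  79.]] [[321.  40.]]
0.35 [[299.  46.]] [[324.  14.]]
0.4 [[302.  11.]] [[327. -15.]]
0.45 [[305. -28.]] [[330. -45.]]
```

View pics/za.png

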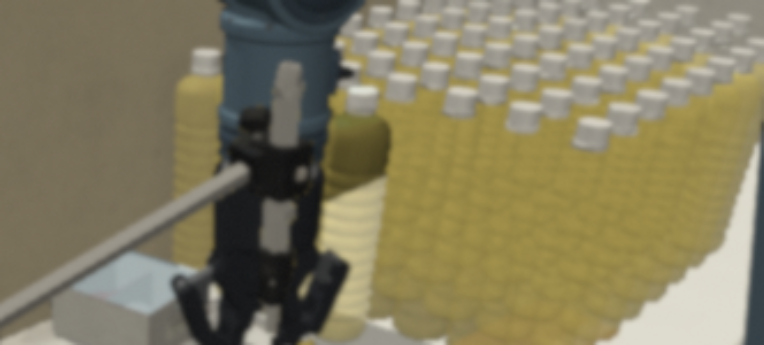

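View pics/zb.png

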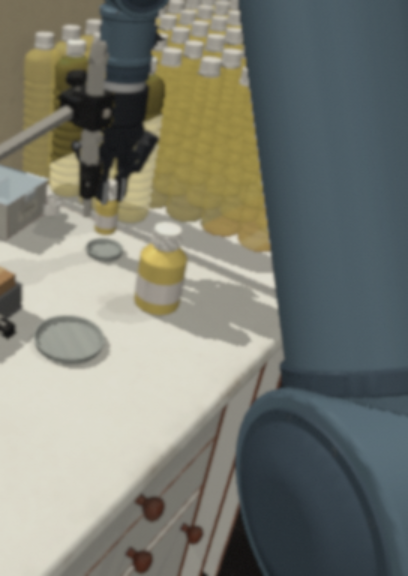

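```bash
python3 -m creep '[[0.1,0.1,-0.6,0,0,0],[0.5,0.4,-1.4,0,0,0],[1.1,0.9,-2.1,0,0,0],[1.8,1.5,-2.5,0,0,0],[2.6,2.2,-2.5,0,0,0],[3.3,2.9,-2.5,0,0,0],[4,3.5,-2.5,0,0,0],[4.4,3.8,-2.3,0,0,0],[4.57,3.98,-2.3,0,0,0],[4.57,3.98,-2.3,0,0,0]]'
python3 - <<'E'
from ov import *
shot('wrist','w11');shot('side','side11');go((.655,-.018,.12),(.655,-.018,.0775))
print(bot.observe()['force'])
overlay('w11',objs(dict(medium=(.655,-.018),smedium=(.631,.12))),1.5,'o15')
im=cv2.imread('pics/side11.png');cv2.imwrite('pics/side11z.png',cv2.resize(im,None,fx=1.5,fy=1.5))
E
```

```text
clock: 16.8
eef_pos: [0.6534, -0.0174, 0.215]
tool_rot: [0.839, 0.544, -0.0, -0.0]
force: [0.0, -0.5, 0.0]
grip_width: 0.0855
t 16.9 p [ 0.6526 -0.0179  0.2155] q [-0.125  0.549  0.311  1.332 -0.     0.298] tilt [-1.e-04 -2.e-04 -1.e+00] azx 65.8
(0.655, -0.018, 0.12) units [0.03 0.07 3.18] dist 0.096
(0.655, -0.018, 0.0775) units [0.03 0.07 4.6 ] dist 0.138
[-0.25028532  0.15070808 -0.37849184]
```

View pics/o15.png

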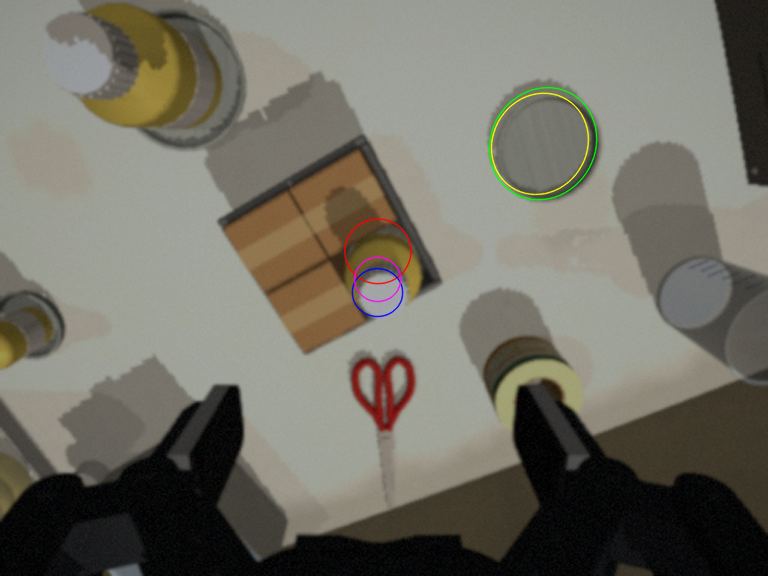

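View pics/side11z.png

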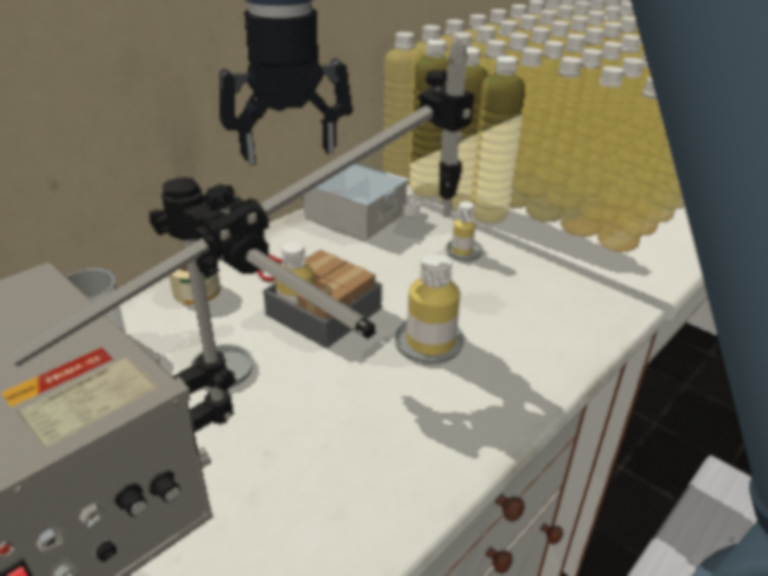

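```bash
python3 - <<'E'
from ov import *
overlay('w11',objs(dict(medium=(.655,-.018))),7,'o16',(215,140,300,220))
E
```

```text
(no output)
```

View pics/o16.png

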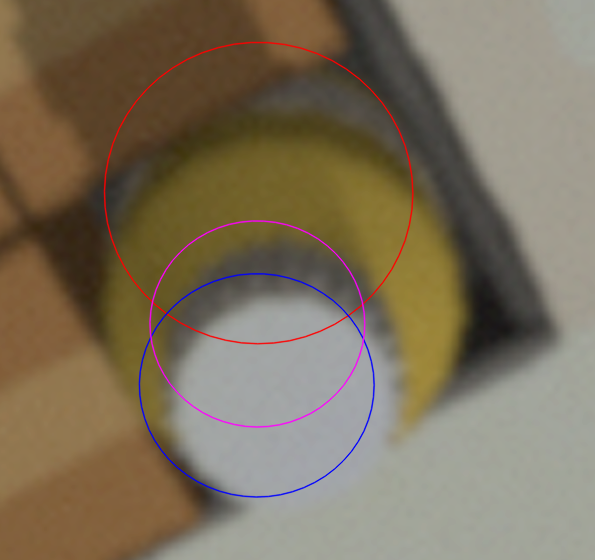

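```bash
python3 -m creep '[[0.05,0.05,0.2,0,0,0],[0.1,0.1,0.5,0,0,0],[0.14,0.14,0.9,0,0,0],[0.14,0.14,1.4,0,0,0],[0.14,0.14,1.9,0,0,0],[0.14,0.14,2.4,0,0,0],[0.14,0.14,2.7,0,0,0],[0.14,0.14,2.8,0,0,0],[0.14,0.14,2.8,0,0,0],[0.14,0.14,2.8,0,0,0]]'
python3 - <<'E'
from ov import *
shot('wrist','w12');shot('side','side12');go((.6581,-.0159,.0775))
print(bot.observe()['force'])
overlay('w12',objs(dict(medium=(.6581,-.0159))),5,'o17',(195,140,320,260))
im=cv2.imread('pics/side12.png')[0:200];cv2.imwrite('pics/side12z.png',cv2.resize(im,None,fx=1.5,fy=1.5))
E
```

```text
clock: 17.9
eef_pos: [0.659, -0.0155, 0.1318]
tool_rot: [0.839, 0.543, 0.0, 0.0]
force: [0.7, 0.6, 1.1]
grip_width: 0.0854
t 18.0 p [ 0.6592 -0.0155  0.132 ] q [-0.12   0.589  0.161  1.141  0.     0.302] tilt [ 1.7e-03 -1.0e-04 -1.0e+00] azx 65.8
(0.6581, -0.0159, 0.0775) units [-0.03 -0.03  1.82] dist 0.055
[0.22427089 0.05570442 0.4391396 ]
```

View pics/o17.png

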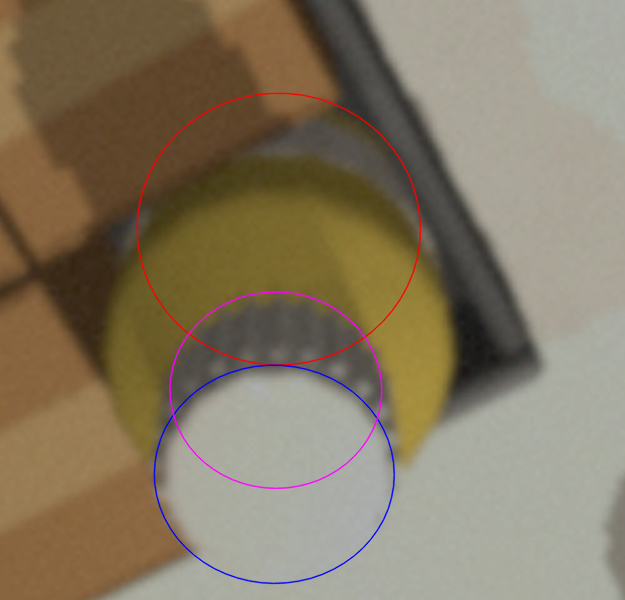

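View pics/side12z.png

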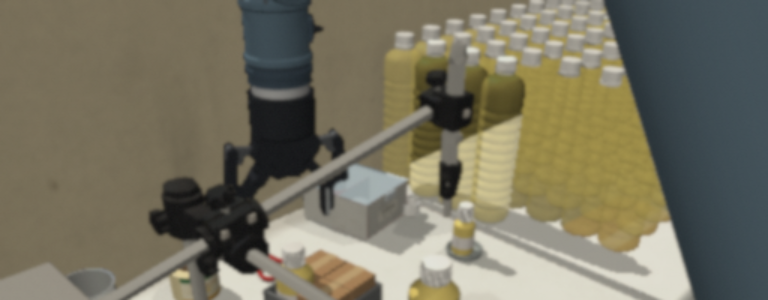

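```bash
python3 -m creep '[[0,0,0.1,0,0,0],[0,-0.02,0.3,0,0,0],[-0.01,-0.03,0.6,0,0,0],[-0.01,-0.03,0.9,0,0,0],[-0.01,-0.03,1.2,0,0,0],[-0.01,-0.03,1.5,0,0,0],[-0.01,-0.03,1.7,0,0,0],[-0.01,-0.03,1.8,0,0,0],[-0.01,-0.03,1.8,0,0,0],[-0.01,-0.03,1.8,0,0,0]]'
python3 - <<'E'
from ov import *
shot('side','side13');go((.6584,-.0153,.0775))
im=cv2.imread('pics/side13.png')[0:200];cv2.imwrite('pics/side13z.png',cv2.resize(im,None,fx=1.5,fy=1.5))
E
```

```text
clock: 19.0
eef_pos: [0.6579, -0.0154, 0.0774]
tool_rot: [0.839, 0.543, 0.0, 0.0]
force: [0.1, 0.1, -0.4]
grip_width: 0.0855
t 19.05 p [ 0.6581 -0.0154  0.0776] q [-0.12   0.621  0.071  1.02   0.     0.302] tilt [ 1.e-03 -1.e-04 -1.e+00] azx 65.8
(0.6584, -0.0153, 0.0775) units [0.01 0.01 0.  ] dist 0.0
```

View pics/side13z.png

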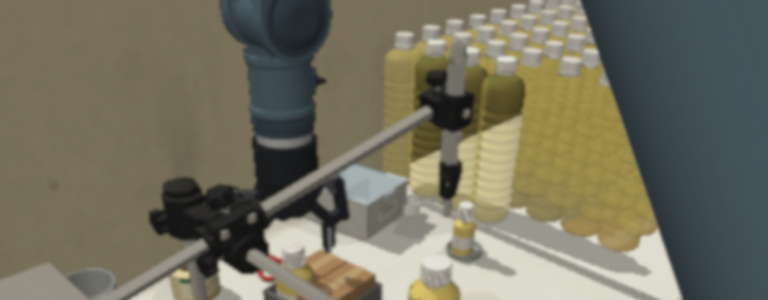

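The forearm stays clear of the nozzle, whose top is at (456,42) in the zoomed side view. Closing on the cap.

```bash
python3 -m creep '[[0,0,0,0,0,0],[0,0,0,0,0,0],[0,0,0,0,0,0],[0,0,0,0,0,0],[0,0,0,0,0,0],[0,0,0,0,0,0],[0,0,0,0,0,0],[0,0,0,0,0,0],[0,0,-0.1,0,0,0],[0,0,-0.3,0,0,0]]' 1
python3 - <<'E'
from ov import *
shot('wrist','w14');go((.6584,-.0153,.15));print(bot.observe()['force'])
overlay('w14',[],1.5,'o18')
E
```

```text
clock: 20.05
eef_pos: [0.6567, -0.0151, 0.0852]
tool_rot: [0.839, 0.543, -0.001, -0.001]
force: [1.0, -1.4, -0.3]
grip_width: 0.0264
t 20.1 p [ 0.6576 -0.0152  0.0868] q [-0.12   0.614  0.085  1.042  0.     0.302] tilt [-1.e-04  3.e-04 -1.e+00] azx 65.8
(0.6584, -0.0153, 0.15) units [ 0.01  0.03 -2.11] dist 0.063
[ 0.53100646 -1.26121054  0.08611476]
```

View pics/o18.png

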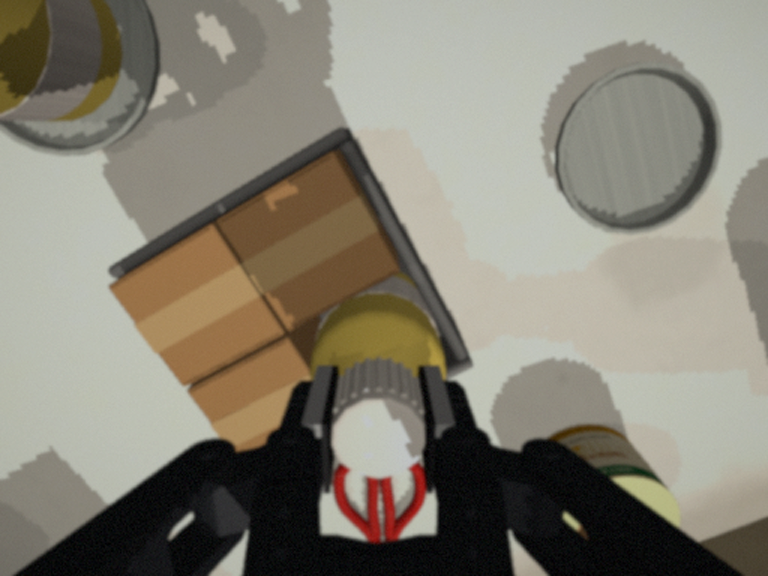

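```bash
python3 -m creep '[[0,0,-0.1,0,0,0],[0,0,-0.2,0,0,0],[0,0,-0.35,0,0,0],[0,0,-0.5,0,0,0],[0,0,-0.7,0,0,0],[0,0,-1,0,0,0],[0,0,-1.3,0,0,0],[0,0,-1.7,0,0,0],[0,0,-2,0,0,0],[0,0,-2.2,0,0,0]]'
python3 - <<'E'
from ov import *
q=lambda x,y:((x+.5)/1.5-.5,(y+.5)/1.5-.5)
print(at('w14',q(638,148),.01),at('w11',q(541,144),.01))
shot('wrist','w15');print(bot.observe()['force'])
go((.6315,.1205,.14))
overlay('w15',objs(dict(smedium=(.6315,.1205))),1.5,'o19')
E
```

```text
clock: 21.1
eef_pos: [0.6583, -0.0154, 0.1537]
tool_rot: [0.839, 0.543, 0.001, 0.001]
force: [1.1, -0.1, -1.2]
grip_width: 0.0263
[0.63362187 0.12263186 0.01      ] [0.6299466  0.11906631 0.01      ]
[-0.09574654  0.02391449 -0.58648451]
t 21.15 p [ 0.6587 -0.0155  0.1544] q [-0.12   0.576  0.198  1.19   0.     0.302] tilt [ 2.9e-03 -3.0e-04 -1.0e+00] azx 65.8
(0.6315, 0.1205, 0.14) units [ 3.76 -2.68  0.48] dist 0.139
```

View pics/o19.png

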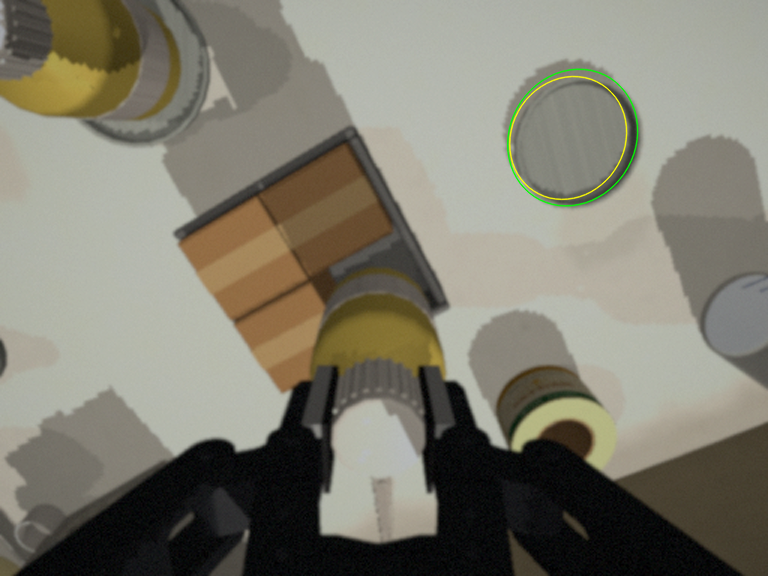

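```bash
python3 -c "
from h import *
for uv in ((100,165),(118,165),(95,245),(115,222)):
  print(uv,[at('top0',uv,z).round(3) for z in (0,.1,.2)])"
python3 -m creep '[[0.1,-0.1,0,0,0,0],[0.35,-0.25,0,0,0,0],[0.8,-0.55,0,0,0,0],[1.3,-0.9,0,0,0,0],[1.8,-1.3,0.1,0,0,0],[2.3,-1.65,0.2,0,0,0],[2.8,-2,0.3,0,0,0],[3.3,-2.35,0.4,0,0,0],[3.65,-2.6,0.45,0,0,0],[3.76,-2.68,0.45,0,0,0]]'
python3 - <<'E'
from ov import *
shot('wrist','w16');shot('side','side16');print(bot.observe()['force'])
go((.6315,.1205,.0765))
overlay('w16',objs(dict(smedium=(.6315,.1205))),1.5,'o20')
E
```

```text
(100, 165) [array([0.674, 0.307, 0.   ]), array([0.649, 0.261, 0.1  ]), array([0.623, 0.216, 0.2  ])]
(118, 165) [array([0.672, 0.258, 0.   ]), array([0.647, 0.218, 0.1  ]), array([0.622, 0.178, 0.2  ])]
(95, 245) [array([0.465, 0.313, 0.   ]), array([0.463, 0.267, 0.1  ]), array([0.46 , 0.222, 0.2  ])]
(115, 222) [array([0.523, 0.262, 0.   ]), array([0.514, 0.221, 0.1  ]), array([0.505, 0.181, 0.2  ])]
clock: 22.15
eef_pos: [0.6298, 0.1223, 0.1382]
tool_rot: [0.839, 0.544, -0.0, -0.0]
force: [0.2, -0.2, -1.8]
grip_width: 0.0266
[ 0.15531168 -0.51582859 -0.76046684]
t 22.25 p [0.6304 0.1211 0.1386] q [ 0.091  0.551  0.113  1.133 -0.     0.512] tilt [ 1.e-04 -2.e-04 -1.e+00] azx 65.9
(0.6315, 0.1205, 0.0765) units [-0.    0.04  2.07] dist 0.062
```

View pics/o20.png

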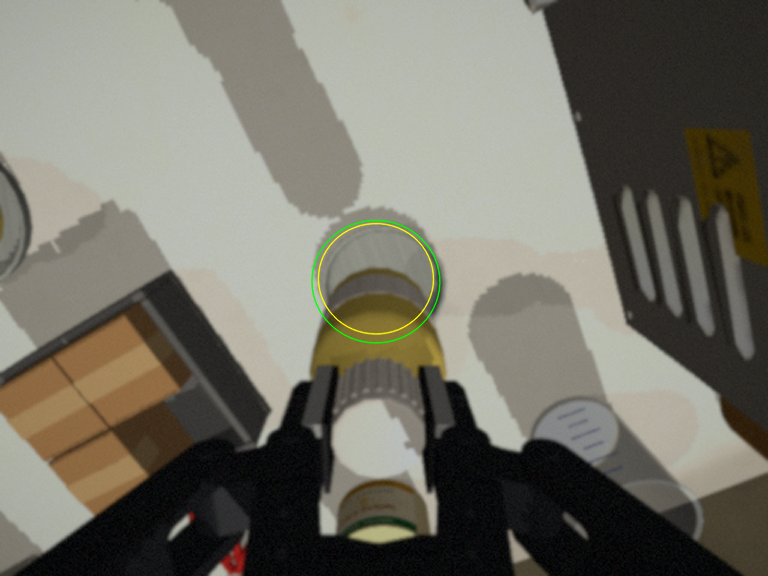

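View pics/side16.png

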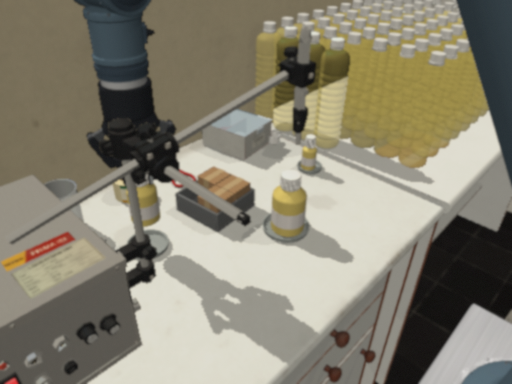

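```bash
python3 - <<'E'
from ov import *
overlay('w16',objs(dict(smedium=(.6315,.1205))),6,'o21',(195,130,315,235))
E
```

```text
(no output)
```

View pics/o21.png

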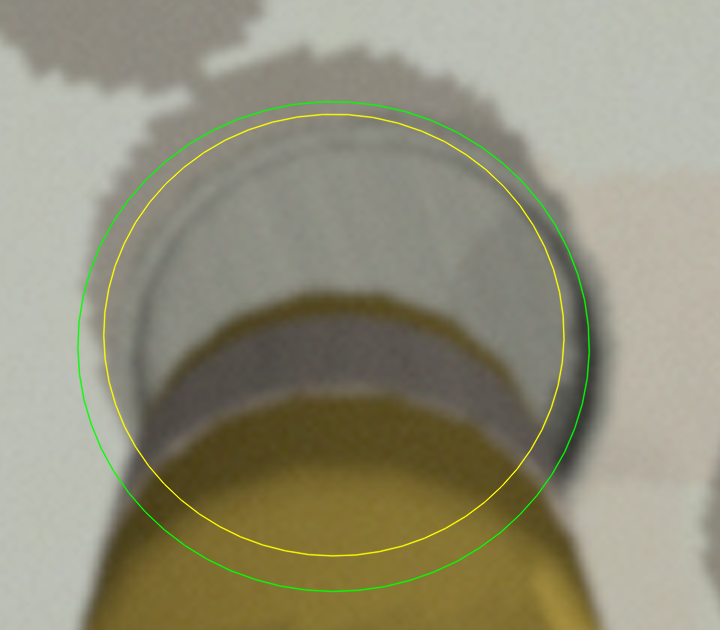

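```bash
python3 -m creep '[[0.03,0.05,0.1,0,0,0],[0.06,0.1,0.35,0,0,0],[0.06,0.1,0.7,0,0,0],[0.06,0.1,1,0,0,0],[0.06,0.1,1.3,0,0,0],[0.06,0.1,1.6,0,0,0],[0.06,0.1,1.85,0,0,0],[0.06,0.1,2,0,0,0],[0.06,0.1,2.05,0,0,0],[0.06,0.1,2.05,0,0,0]]'
python3 - <<'E'
from ov import *
shot('wrist','w17');print(bot.observe()['force'])
go((.634,.1215,.0755))
overlay('w17',objs(dict(smedium=(.634,.1215))),3,'o22',(165,120,345,310))
E
```

```text
clock: 23.25
eef_pos: [0.634, 0.1209, 0.077]
tool_rot: [0.839, 0.543, 0.0, -0.0]
force: [0.5, 0.4, -0.6]
grip_width: 0.0262
[-0.64726566  0.17854186 -0.9393393 ]
t 23.3 p [0.6342 0.121  0.0774] q [0.09  0.597 0.028 1.001 0.    0.512] tilt [ 5.e-04  1.e-04 -1.e+00] azx 65.8
(0.634, 0.1215, 0.0755) units [ 0.01 -0.01  0.06] dist 0.002
```

View pics/o22.png

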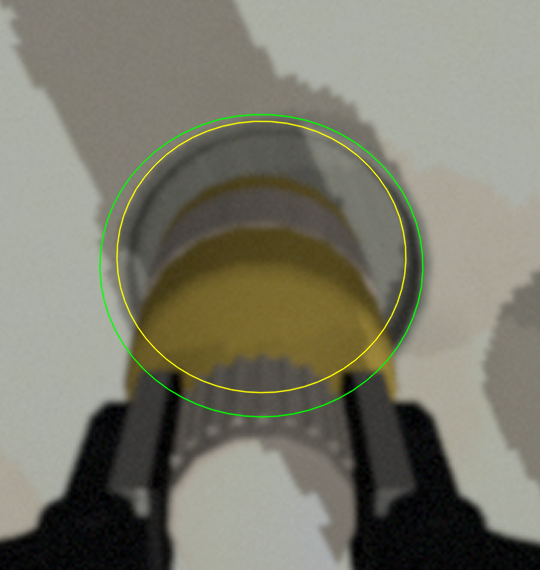

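```bash
python3 -m creep '[[0,0,0.05,0,0,0],[0,0,0.05,0,0,0],[0,0,0.05,0,0,0],[0,0,0.05,0,0,0],[0,0,0.05,0,0,0],[0,0,0.05,0,0,0],[0,0,0,0,0,0],[0,0,-0.3,0,0,0],[0,0,-0.9,0,0,0],[0,0,-1.7,0,0,0]]' 0
python3 - <<'E'
from ov import *
shot('wrist','w18')
go((.63,.12,.25))
overlay('w18',objs(dict(smedium=(.634,.1215),medium=(.634,.1215),crated=0,b=.003)),1.5,'o23')
E
```

```text
clock: 24.3
eef_pos: [0.6331, 0.1208, 0.1282]
tool_rot: [0.839, 0.543, -0.001, -0.001]
force: [0.3, -0.2, -0.9]
grip_width: 0.0854
t 24.35 p [0.6359 0.1211 0.1336] q [0.09  0.559 0.115 1.12  0.    0.512] tilt [ 5.7e-03  6.0e-04 -1.0e+00] azx 65.8
(0.63, 0.12, 0.25) units [-0.11 -0.17 -3.88] dist 0.117
```

View pics/o23.png

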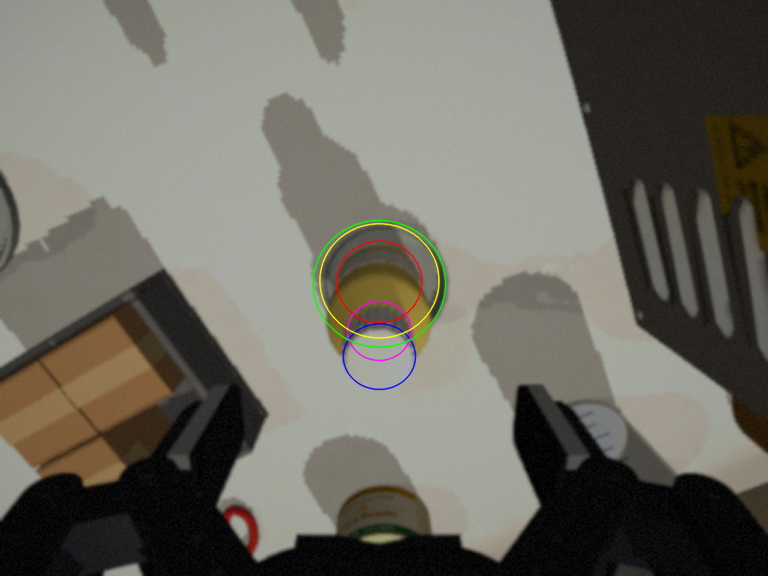

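The medium bottle stands in its saucer near the centre. I'll lift clear and do a final check of the whole scene.

```bash
python3 -m creep '[[0,0,-0.6,0,0,0],[0,0,-1.5,0,0,0],[0,0,-2.5,0,0,0],[0,0.6,-3.6,0,0,0],[-0.9,1,-4.8,0,0,0],[-1.9,1.5,-5.9,0,0,0],[-2.8,2,-6.9,0,0,0],[-3.3,2.2,-7.6,0,0,0],[-3.5,2.3,-7.8,0,0,0],[-3.5,2.3,-7.8,0,0,0]]'
python3 - <<'E'
from ov import *
shot('wrist','w19');shot('side','side19');s=bot.observe();print(s['clock'],s['eef_pos'],s['force'])
overlay('w19',objs(dict(smedium=(.634,.1215),ssmall=(.591,-.3005),slarge=(.488,-.0935))),1.5,'o24')
im=cv2.imread('pics/side19.png')[110:280,100:360];cv2.imwrite('pics/side19z.png',cv2.resize(im,None,fx=3,fy=3,interpolation=cv2.INTER_CUBIC))
E
```

```text
clock: 25.35
eef_pos: [0.6546, -0.0046, 0.3641]
tool_rot: [0.84, 0.543, 0.002, 0.001]
force: [0.3, 0.2, -0.5]
grip_width: 0.0855
25.45 [ 0.65403829 -0.00300258  0.36203325] [ 0.2786954   0.14568567 -0.12138974]
```

View pics/o24.png

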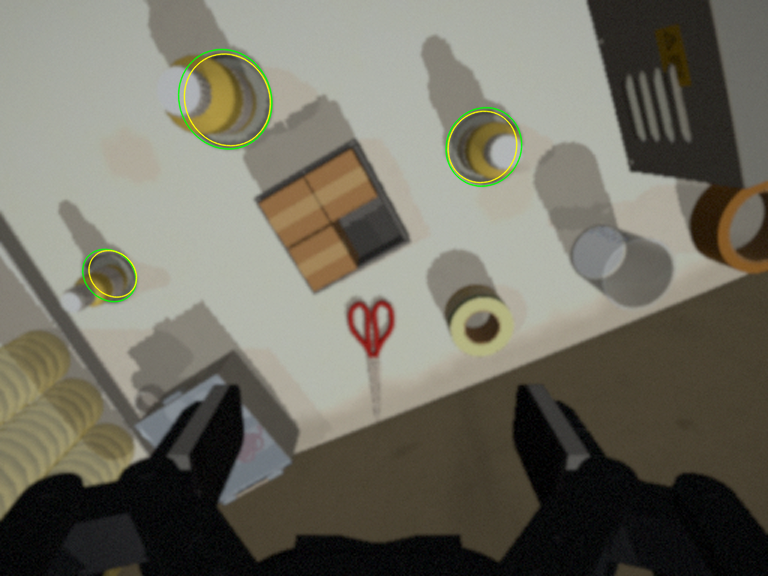

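View pics/side19z.png

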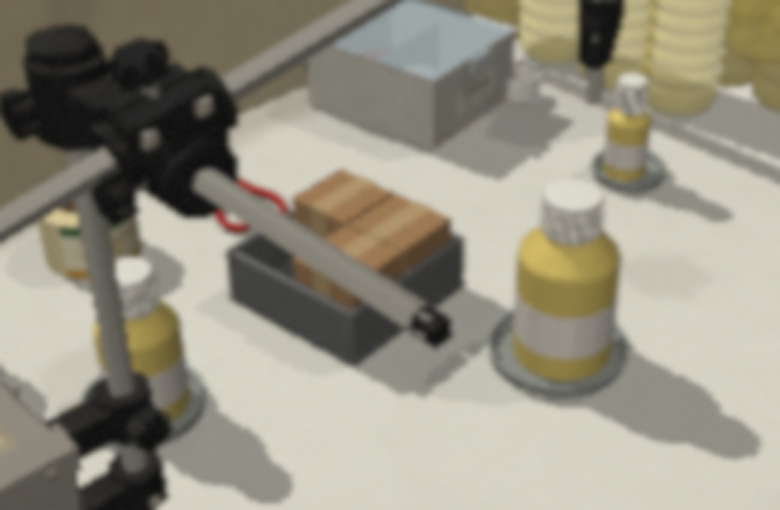

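All three bottles stand upright in their own saucers and the cartons haven't moved. The gripper is clear at z 0.36, so I'm handing in.

```bash
python3 -m creep '[[0,0,0,0,0,0],[0,0,0,0,0,0],[0,0,0,0,0,0],[0,0,0,0,0,0],[0,0,0,0,0,0],[0,0,0,0,0,0],[0,0,0,0,0,0],[0,0,0,0,0,0],[0,0,0,0,0,0],[0,0,0,0,0,0]]' && python3 -c "
from h import *
print(np.abs(bot.observe()['qvel']).max());print(bot.sign_off())"
```

```text
clock: 26.45
eef_pos: [0.6539, -0.0032, 0.3621]
tool_rot: [0.839, 0.543, 0.0, -0.0]
force: [0.0, -0.9, -0.1]
grip_width: 0.0852
0.0015928763821780251
the job is handed in; nothing more can be done
None
```

I lifted each bottle by its cap and stood it in the saucer of its own size, small first, then large, then medium. I handed the job in at 26.5 s of the 83 s allowed; sign-off gives no verdict.

- **Bottles:** the last wrist and side pictures show all three upright in their own saucers. The small one is roughly 4 mm off centre. The medium and large look centred to within about 2 to 3 mm. The limit is 13 mm.
- **Cartons:** all three look undisturbed in the crate. I judged this by eye and did not measure it.
- **Robot:** the arm was still, the gripper open and well clear, and the force reading was under 1 N. In the side pictures taken over the crate the forearm stayed clear of the boom, and I read no contact force there.
- **Disagreement:** the overhead and wrist cameras differed by about 2 to 8 mm on some positions, most for the large bottle. I used the closer wrist views for grasping and placing.

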